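# Load wet-lacquered circuit boards into the UV curing unit and start it

## Task

The circuit boards on the mat have just been lacquered: slide the curing unit's amber guard fully open, carry every board level on the spatula to the curing deck, and stand them there side by side on their standoffs, never touching a board with the gripper. Then lay the spatula back flat along its rubber rest, slide the guard fully shut, and last of all press the start button. Leave the other things on the bench where they are.

Things in the scene. Friction and masses are not known exactly. Their poses are not given: they have to be found in the camera images.
- board0: Dark-blue circuit board, 64 x 64 x 2.4 mm, on four brass standoffs 12 mm tall, 7 mm across, centres 27 mm from the middle in x and y (47 mm clear between neighbours on all four sides); 26 mm tall over all, 40 g. Origin: centre at the feet's underside; x, y along the edges, z up. Boards are alike; two or three present, in a row on the thin green mat (feet at bench level).
- board1: Dark-blue circuit board, 64 x 64 x 2.4 mm, on four brass standoffs 12 mm tall, 7 mm across, centres 27 mm from the middle in x and y (47 mm clear between neighbours on all four sides); 26 mm tall over all, 40 g. Origin: centre at the feet's underside; x, y along the edges, z up. Boards are alike; two or three present, in a row on the thin green mat (feet at bench level).
- board2: Dark-blue circuit board, 64 x 64 x 2.4 mm, on four brass standoffs 12 mm tall, 7 mm across, centres 27 mm from the middle in x and y (47 mm clear between neighbours on all four sides); 26 mm tall over all, 40 g. Origin: centre at the feet's underside; x, y along the edges, z up. Boards are alike; two or three present, in a row on the thin green mat (feet at bench level).
- spatula: Lifting spatula, 110 g: flat steel blade 95 (x) x 34 (y) x 2.5 mm; a neck at its rear end, 43 mm behind the origin, rises to a wooden handle parallel to the blade, 80 mm long, 16 wide, 22 tall, 60 to 140 mm behind the origin, middle line 66 mm above the blade's underside. Lies steadily on its blade, at first on its rest. Origin: centre of the blade's underside; x to the tip, z up.
- spatula_grip (a point): Good place to pinch the handle from above, fingers on its two flat sides: 85 mm behind the blade's centre, 66 mm above the blade's underside. Axes as the spatula.
- rest: Black rubber rest pad for the spatula, 130 (x) x 80 (y) mm, 4 mm thick, flat on the bench, fixed. Origin: centre of its underside. The spatula's blade may lie either way along it.
- curer: UV curing unit, fixed, 540 mm wide, 220 deep, 130 tall, front to -x. Left: the curing chamber, open at top and front when the guard is open; right (-y): a closed housing, top at 92 mm. Origin: on the bench under the middle of the curing deck; x to the back, y to the left, z up.
- deck (a point): Middle of the flat curing deck, 45 mm above the bench; axes as the unit. The deck reaches 100 mm to its open front edge (no lip), 90 mm to the back wall, 125 mm to each side: left an end wall, top 118 mm above the bench, right the housing's side. A board is in place anywhere with its centre within 62 mm (x) and 100 mm (y) of this point.
- guard (a joint): Amber L-shaped sliding guard: a top sheet over the chamber and a front sheet to below the deck. 0 m = fully shut, 0.26 m = fully open, slid to the right (-y) over the housing; starts at 0 to 0.06. Takes about 2 N, stays where left. Fully open, its left edge is at y = -127 mm from the deck's middle, its top 123 mm above the bench.
- guard_handle (a point): Middle of the guard's bar handle: bar 70 mm long (unit's x), 14 wide (y), 12 tall, on two end posts on the top sheet. 151 mm above the bench, 28 mm above the sheet; moves with the guard; shut, it lies 60 mm in front of the deck's middle. Pinch from above across its 14 mm.
- start (a joint): Green spring push button, 28 mm across, on top of the housing; 0 = out, 6 mm = fully down, about 5 N. It lies under the guard while that is open.
- start_top (a point): Centre of the start button's top, 114 mm above the bench, 60 mm in front and 200 mm to the right (-y) of the deck's middle. Press straight down.
- lacquer: Bystander, not part of the job: lacquer jar. 44 mm across, 75 mm tall, on the mat beyond the boards. Origin: centre of its underside.
- spool: Bystander, not part of the job: solder spool. 54 mm across, 46 mm tall, standing near the front of the bench. Origin: centre of its underside.
- brush: Bystander, not part of the job: brush. 130 mm long, 42 mm wide, 20 mm tall, lying on the mat beyond the boards. Origin: its middle, at bench level.
- driver: Bystander, not part of the job: red screwdriver. 190 mm long, 26 mm tall, lying at the right. Origin: its middle, at bench level.
- driver2: Bystander, not part of the job: black screwdriver. 150 mm long, 26 mm tall, lying at the right. Origin: its middle, at bench level.
- screwcup: Bystander, not part of the job: steel cup. bowl-shaped, 60 mm across, 35 mm tall, at the front left. Origin: centre of its underside.
Not all that is in view belongs to the job. Leave any pink look-alike of the board1 alone.

How it is judged:
By the outcome, as a careful person would: the job done as asked, in the order asked, and still so for the second after the job is handed in, with the robot touching nothing.
Of board0, board1, board2 only 2 to 3 are there at a start; the rules pass over those that are not, and their reading is None.
At some moment in a run one of board0, board1, board2 may be knocked a few centimetres aside while the robot is not near it.
It also fails if it takes over 210 s, if anything falls off the work surface, if the arm or the gripper's body presses on something with over 40 N, if the wrist force passes 120 N, or if a joint passes its speed limit or range.

## Robot

A 6-joint arm with a two-finger parallel gripper is mounted at the origin on the work surface. World frame = base frame: x ahead of the robot, y to its left, z up, the work surface at z = 0. Lengths are in m, angles in rad, forces in N, time in s.
With the tool pointing down it reaches from about 0.25 to 0.725 m from the base axis. Payload 4 kg.
Tool frame: the origin (TCP) lies at the centre of the arm's flange, where the gripper is bolted on; the fingertips stand 173 mm ahead of it and the grasp point (between the pads) lies 155 mm ahead of it; z points along the fingers, y is the line along which they close (so a half turn about z gives the same grasp; the last joint's range is limited). The gripper opens to 85 mm and grips with 20 to 120 N. Pads are 22 mm wide; open, the fingers measure 114 mm over their backs; the gripper's body (76 mm by 85 mm) begins 54 mm behind the grasp point. The pads swing forward as they close: fully open they stand 13 mm farther back than shut.
Start: joints at [-1.335, 0.241, 0.005, 1.335, 0, 1.571], TCP at [0.117, -0.486, 0.405] pointing down, gripper open.
Joint ranges: [-2.72, 2.72], [-1.05, 1.87], [-1.09, 1.28], [-1.99, 2.15], [-1.42, 1.44], [-3.14, 3.14]. Speed limits (rad/s): [2.79, 2.79, 3.14, 3.14, 3.14, 3.14].

## Interface

Orientations are given as [roll, pitch, yaw] about the fixed x, y, z axes, in that order (R = Rz(yaw) Ry(pitch) Rx(roll)).
In Python, from cell import ctrl gives the robot as it stands. The module is installed in compiled form; this text tells all that it offers.
- The arm moves only by the tool carry_out, never from a script. Its argument "commands" is a list of rows, each a list of 7 numbers: the turn, a rotation vector about the tool's x, y, z in units of 6 degrees (1.0 is 6 degrees), then the shift along the tool's x, y, z in units of 0.04 m (1.0 is 0.04 m), then the opening, from -1 (shut) to 1 (fully open). A call has 1 to 12 rows; each row shifts and turns the commanded pose from where the row before left it, along the tool's axes as they then stand; what a row does not reach is not made up. A row lasts 1/12 s, in which the tool goes at most 41.7 mm and 7.16 degrees, less where a joint would pass 70% of its speed; a pose out of reach is approached as far as the arm can. A call with a number of a shift or a turn outside -1 to 1 is refused whole. A call with a gripper value outside its range is refused whole. The fingers move at their own pace and stop on an object; "force" is the grip in N (left out, the last holds). Time passes only in rows, so rows that do not move let the fingers close. It gives the time, the measured TCP pose, the force, the opening and the grip force at its end, in the units of the state.
- ctrl.get_state(): the state, without advancing time (a new reading comes with each control period).
- ctrl.camera(name): name is "scene" or "top" or "wrist"; returns a dict with "image" (400x640x3 uint8, red, green, blue), "mtx" (3x3 intrinsics, pixels), "k1" (the pictures are not rectified: a ray, as slopes to the right and down, at radius r is drawn at 1 + k1 r^2 times it, then the intrinsics apply), "R" (3x3) and "t" (3): a world point X has camera coordinates R X + t. Camera axes: x right, y down, z forward; pixel columns grow to the right and rows downward; lengths in m; the calibration is good to about 2 mm. A picture is of the moment at which its call begins. There is no depth.
- ctrl.sign_off(): hands the job in; it is judged then, once.
Trained networks look in the newest picture that a camera, given by its name, has taken for a name from the list of things; names that differ only in an ending like _2 or _b are one class to them, and where a whole thing is asked for, a point or a joint stands for the part that bears it (a point fixed in the world has none). Each returns a list of dicts, best first, with "confidence" (0 to 1); they miss things now and then, are a little off and sometimes report something else, mostly with a low value. They report only what shows in the picture. A call takes as long as a camera call. They do not tell look-alikes from the thing itself.
- ctrl.recognise(camera, name): "centre" ([column, row] in pixels, amid what is visible of it).
- ctrl.regions_of(camera, name): "mask" (400x640 bool, what is visible of it) and "centre" ([column, row] in pixels, amid what is visible of it).
- ctrl.spot_point(camera, name): "centre" ([column, row] in pixels: a listed point, or the origin of a listed thing).
The state is a dict: "time": time; "joint_pos": joint angles; "qd": joint speeds; "joint_torque": joint torques, N m; "tool_pos": TCP position; "ee_rot": TCP orientation; "ft_force": force on the tool from outside, world axes, zero at the start; "moment": the same for the moment, N m; "finger_gap": opening from 0.0 (shut) to 1.0 (fully open); "gripper_force": force on a finger pad.
Only numpy, scipy, OpenCV 4.12 (cv2) and the standard library are available. Lean on these libraries where they do the work, as an engineer would, in place of code of your own. Each camera call takes 0.05 s, during which the arm holds its last target. There are 200 camera calls.

## Working session

There is one attempt and no reset: what is moved stays moved. The work goes in short steps, Python scripts to look and compute and a tool call to move; the robot and the scene stay as the last step left them, time stands still between calls to the robot, and variables do not carry over. Pictures are saved under pics/ and viewed, at most 14 in all, crops included, and the job is handed in when it is done.

Besides the shell and the picture viewer there is one more tool, called after "Request:" by a JSON object that holds its "fn" and its "kwargs". carry_out: Moves the arm, as the interface text tells. Its arguments: {"type":"object","properties":{"commands":{"type":"array","items":{"type":"array","items":{"type":"number"}}},"force":{"type":"number"}},"required":["commands"]}

```bash
mkdir -p pics
cat > h.py <<'E'
import numpy as np, cv2
from cell import ctrl
from scipy.spatial.transform import Rotation as Ro
def cam(n,save=None):
    c=ctrl.camera(n)
    if save: cv2.imwrite(f'pics/{save}.png',c['image'][:,:,::-1])
    return c
def proj(c,X):
    X=np.atleast_2d(X); p=X@np.array(c['R']).T+np.array(c['t']); s=p[:,:2]/p[:,2:]
    s=s*(1+c['k1']*(s**2).sum(1,keepdims=True)); m=np.array(c['mtx'])
    return s@m[:2,:2].T+m[:2,2]
def ray(c,px):
    m=np.array(c['mtx']); d=np.linalg.solve(m,[px[0],px[1],1.])[:2]; s=d.copy()
    for _ in range(30): s=d/(1+c['k1']*(s@s))
    R=np.array(c['R']); return -R.T@np.array(c['t']), R.T@np.r_[s,1]
def onz(c,px,z):
    o,d=ray(c,px); return o+d*(z-o[2])/d[2]
def st():
    s=ctrl.get_state(); print(round(s['time'],2),'pos',np.round(s['tool_pos'],4),'rot',np.round(s['ee_rot'],4),'gap',s['finger_gap'],'F',np.round(s['ft_force'],1),'gf',s['gripper_force'],'q',np.round(s['joint_pos'],3)); return s
E
python3 - <<'E'
from h import *
st()
for n in ['scene','top']:
    c=cam(n,n+'0'); print(n,np.round(c['mtx'],1).tolist(),c['k1'],np.round(-np.array(c['R']).T@c['t'],3))
    for k in ['board0','spatula','spatula_grip','rest','curer','deck','guard','guard_handle','start_top','lacquer','spool','brush','driver','driver2','screwcup']:
        z={'spatula':.004,'spatula_grip':.07,'deck':.045,'guard_handle':.151,'start_top':.114}.get(k,0)
        print(k,[(np.round(d['centre'],1).tolist(),round(d['confidence'],2),np.round(onz(c,d['centre'],z)[:2],3).tolist()) for d in ctrl.spot_point(n,k)])
E
```

```text
0.0 pos [ 0.1167 -0.4859  0.4038] rot [-3.1395 -0.      0.2358] gap 0.9937165836465016 F [0.2 0.1 0.4] gf 0.0 q [-1.335  0.241  0.004  1.335  0.     1.571]
scene [[372.1, 0.0, 317.0], [0.0, 372.1, 197.7], [0.0, 0.0, 1.0]] -0.010118223919062308 [1.004 0.728 0.806]
board0 [([323.8, 308.1], 0.94, [0.606, 0.281]), ([408.3, 335.4], 0.93, [0.499, 0.471]), ([478.7, 295.7], 0.72, [0.259, 0.515]), ([440.8, 239.6], 0.71, [0.154, 0.318]), ([237.3, 240.4], 0.38, [0.651, -0.084])]
spatula [([271.9, 198.6], 0.82, [0.448, -0.192])]
spatula_grip [([288.2, 192.5], 0.5, [0.432, -0.11]), ([319.6, 309.6], 0.32, [0.651, 0.316])]
rest [([273.5, 198.4], 0.8, [0.44, -0.194])]
curer [([233.7, 241.2], 0.72, [0.662, -0.088]), ([321.6, 311.6], 0.43, [0.617, 0.285])]
deck [([232.1, 229.9], 0.62, [0.66, -0.089])]Traceback (most recent call last):
  File "<stdin>", line 7, in <module>
ValueError: it knows: board, brush, curer, deck, driver, guard_handle, lacquer, rest, screwcup, spatula, spatula_grip, spool, start_top
```

Run:
```python
from h import *
for n in ['scene','top']:
    c=cam(n,n+'0'); print(n,np.round(c['mtx'],1).tolist(),c['k1'],np.round(-np.array(c['R']).T@c['t'],3))
    for k in ['board','spatula','spatula_grip','rest','curer','deck','guard_handle','start_top','lacquer','spool','brush','driver','screwcup']:
        z={'spatula':.004,'spatula_grip':.07,'deck':.045,'guard_handle':.151,'start_top':.114}.get(k,0)
        print(k,[(np.round(d['centre'],1).tolist(),round(d['confidence'],2),np.round(onz(c,d['centre'],z)[:2],3).tolist()) for d in ctrl.spot_point(n,k)])
```

```text
scene [[372.1, 0.0, 317.0], [0.0, 372.1, 197.7], [0.0, 0.0, 1.0]] -0.010118223919062308 [1.004 0.728 0.806]
board [([476.0, 297.2], 0.96, [0.269, 0.513]), ([409.4, 334.6], 0.88, [0.495, 0.471]), ([436.9, 237.8], 0.69, [0.156, 0.305]), ([322.4, 309.0], 0.66, [0.611, 0.28])]
spatula [([274.9, 195.0], 0.57, [0.427, -0.203])]
spatula_grip [([284.8, 194.7], 0.72, [0.448, -0.107])]
rest [([271.4, 198.5], 0.5, [0.446, -0.198])]
curer [([233.0, 243.5], 0.74, [0.669, -0.08]), ([239.7, 189.9], 0.44, [0.508, -0.316])]
deck [([231.4, 230.5], 0.93, [0.663, -0.088]), ([406.8, 336.7], 0.33, [0.532, 0.485])]
guard_handle [([238.9, 191.3], 0.8, [0.606, -0.116])]
start_top [([217.2, 175.9], 0.54, [0.595, -0.287])]
lacquer [([399.2, 365.8], 0.92, [0.575, 0.508])]
spool [([331.1, 231.2], 0.87, [0.395, 0.07])]
brush [([322.5, 348.9], 0.68, [0.683, 0.366]), ([286.9, 193.0], 0.16, [0.383, -0.19])]
driver [([281.2, 166.6], 0.65, [0.294, -0.352]), ([265.4, 163.3], 0.59, [0.33, -0.414])]
screwcup [([380.0, 243.6], 0.53, [0.316, 0.209])]
top [[397.6, 0.0, 322.9], [0.0, 397.6, 203.1], [0.0, 0.0, 1.0]] -0.072887
[... 413 characters left out ...]
-0.064]), ([175.3, 150.0], 0.31, [0.562, 0.481])]
rest [([403.3, 194.1], 0.62, [0.44, -0.195]), ([190.4, 179.5], 0.61, [0.485, 0.457])]
curer [([363.2, 122.7], 0.76, [0.662, -0.075]), ([252.5, 137.8], 0.22, [0.615, 0.267])]
deck []
guard_handle [([385.7, 128.7], 0.91, [0.599, -0.123])]
start_top [([438.2, 132.5], 0.39, [0.6, -0.275])]
lacquer [([178.4, 151.6], 0.77, [0.573, 0.499])]
spool [([316.9, 209.0], 0.53, [0.395, 0.066])]
brush [([221.5, 118.5], 0.91, [0.678, 0.366])]
driver [([459.1, 243.3], 0.73, [0.292, -0.361]), ([479.8, 234.2], 0.57, [0.319, -0.425])]
screwcup [([270.9, 240.7], 0.56, [0.299, 0.204]), ([178.3, 151.8], 0.52, [0.572, 0.499]), ([385.5, 124.5], 0.49, [0.657, -0.144])]
```

View pics/scene0.png

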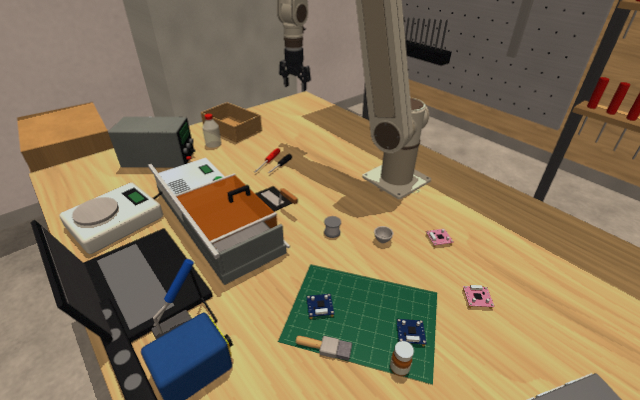

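View pics/top0.png

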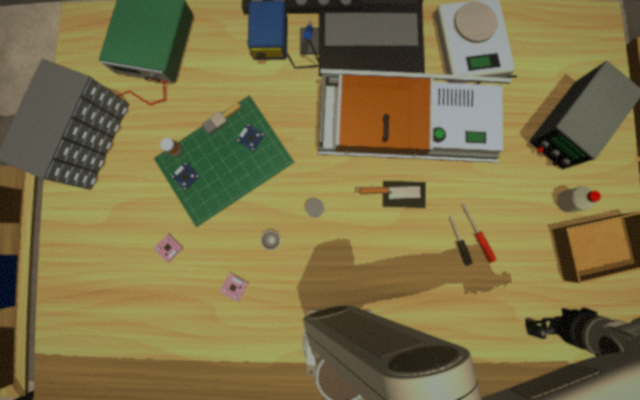

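The scene shows two blue boards on the mat: (323,308) and (409,334) in scene, (250,138) and (186,176) in top. The two pink look-alikes are off the mat. The guard is a little open, and the spatula lies with its tip towards -y. I'll crop for details.

Run:
```python
from h import *
a=cv2.imread('pics/top0.png')[65:165,310:510]; cv2.imwrite('pics/c0.png',cv2.resize(a,None,fx=4,fy=4,interpolation=cv2.INTER_CUBIC))
c=cam('top')
R=np.array(c['R']);print(np.round(R,4).tolist())
from scipy.optimize import least_squares
s=cam('scene')
def tri(p,q):
    f=lambda X: np.r_[proj(c,X)[0]-p,proj(s,X)[0]-q]
    r=least_squares(f,[.5,0,.1]); return np.round(r.x,4),np.round(r.fun,1)
print('guardh',tri([385.7,128.7],[238.9,191.3]))
print('start',tri([438.2,132.5],[217.2,175.9]))
print('grip',tri([380,187.8],[285,194]))
```

```text
[[0.0035, -0.9998, -0.0188], [-0.9951, -0.0016, -0.0985], [0.0985, 0.0191, -0.995]]
guardh (array([ 0.6015, -0.1244,  0.144 ]), array([ 0.1, -0.1,  0.2,  0. ]))
start (array([ 0.5987, -0.2738,  0.1215]), array([ 0.3, -0.4,  0.6,  0.2]))
grip (array([ 0.4475, -0.1139,  0.0694]), array([-0.7,  0.8, -1.2, -0.2]))
```

View pics/c0.png

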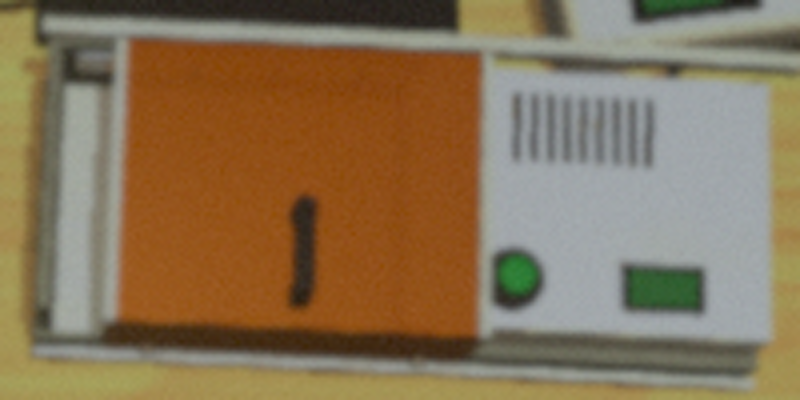

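Run:
```python
from h import *
c=cam('top')
for n,z,pts in [('guardL',.123,[(128,40),(120,315)]),('guardR',.123,[(482,52),(478,330)]),('guardback',.123,[(128,40),(482,52)]),('handle',.157,[(308,200),(300,305)]),('housback',.092,[(490,70),(768,84)]),('housright',.092,[(768,84),(768,340)]),('button',.114,[(518,276),(518,277)]),('rail',.13,[(45,18),(480,45)]),('railfront',.0,[(35,352),(750,384)])]:
    P=[onz(c,(310+u/4-.4,65+v/4-.4),z) for u,v in pts]; d=P[1]-P[0]
    print(n,np.round(P,4)[:,:2].tolist(),'ang',round(np.degrees(np.arctan2(d[1],d[0])),1))
```

```text
guardL [[0.7644, -0.0056], [0.5657, 0.0005]] ang 178.3
guardR [[0.7563, -0.2552], [0.5557, -0.2459]] ang 177.4
guardback [[0.7644, -0.0056], [0.7563, -0.2552]] ang -91.9
handle [[0.6364, -0.1253], [0.564, -0.1187]] ang 174.8
housback [[0.756, -0.2686], [0.7481, -0.4728]] ang -92.2
housright [[0.7481, -0.4728], [0.5573, -0.4621]] ang 176.8
button [[0.5965, -0.2774], [0.5958, -0.2774]] ang 178.1
rail [[0.7779, 0.0528], [0.7585, -0.2521]] ang -93.6
railfront [[0.5679, 0.0627], [0.5446, -0.4869]] ang -92.4
```

```bash
cat >> h.py <<'E'
def go(x,y,z,yaw,frm=None):
    "turn total (6deg units, tool axes now), then shift total (40mm units) in the turned tool frame"
    s=ctrl.get_state()
    p0,r0=(s['tool_pos'],s['ee_rot']) if frm is None else (frm[:3],[np.pi,0,frm[3]])
    A=Ro.from_euler('xyz',r0); B=Ro.from_euler('xyz',[np.pi,0,yaw])
    t=(A.inv()*B).as_rotvec()/np.radians(6); d=B.inv().apply(np.array([x,y,z])-p0)/.04
    print('turn',np.round(t,2),'shift',np.round(d,2))
E
python3 - <<'E'
from h import *
go(.600,-.122,.40,-.04)
go(.600,-.122,.306,-.04)
E
```

```text
turn [-0.   -0.    2.63] shift [11.71 -9.58  0.12]
turn [-0.   -0.    2.63] shift [11.71 -9.58  2.47]
```

Request:
{"fn": "carry_out", "kwargs": {"commands": [[0, 0, 0.88, 0, 0, 0, 1], [0, 0, 0.88, 0, 0, 0, 1], [0, 0, 0.87, 0, 0, 0, 1], [0, 0, 0, 0.75, -0.6, 0, 1], [0, 0, 0, 0.75, -0.6, 0, 1], [0, 0, 0, 0.75, -0.6, 0, 1], [0, 0, 0, 0.75, -0.6, 0, 1], [0, 0, 0, 0.75, -0.6, 0, 1], [0, 0, 0, 0.75, -0.6, 0, 1], [0, 0, 0, 0.75, -0.6, 0, 1], [0, 0, 0, 0.75, -0.6, 0, 1], [0, 0, 0, 0.75, -0.6, 0, 1]]}}

```text
time: 2.9
tool_pos: [0.3964, -0.2796, 0.4049]
ee_rot: [3.141, -0.0, -0.04]
ft_force: [0.2, -0.8, -0.2]
finger_gap: 1.0
gripper_force: 0.0
```

Request:
{"fn": "carry_out", "kwargs": {"commands": [[0, 0, 0, 0.75, -0.6, 0, 1], [0, 0, 0, 0.75, -0.6, 0, 1], [0, 0, 0, 0.75, -0.6, 0, 1], [0, 0, 0, 0.75, -0.6, 0, 1], [0, 0, 0, 0.75, -0.6, 0, 1], [0, 0, 0, 0.75, -0.6, 0, 1], [0, 0, 0, 0, 0, 0, 1], [0, 0, 0, 0, 0, 0, 1]]}}

```text
time: 3.57
tool_pos: [0.5821, -0.1425, 0.4035]
ee_rot: [-3.141, 0.001, -0.036]
ft_force: [-0.0, -0.8, -0.4]
finger_gap: 1.001
gripper_force: 0.0
```

Run:
```python
from h import *
st(); w=cam('wrist','w1'); print(np.round(-np.array(w['R']).T@w['t'],3))
for d in ctrl.spot_point('wrist','guard_handle'): print(d['centre'],d['confidence'],onz(w,d['centre'],.151))
go(.600,-.122,.306,-.04)
```

```text
3.57 pos [ 0.5821 -0.1425  0.4035] rot [-3.1414e+00  1.4000e-03 -3.5900e-02] gap 1.001271826670043 F [-0.  -0.8 -0.4] gf 0.0 q [-0.24   0.443  0.291  1.42  -0.     2.937]
[ 0.664 -0.147  0.371]
[293.3, 177.5] 0.65 [ 0.60663191 -0.12600433  0.151     ]
turn [0.   0.01 0.01] shift [ 0.47 -0.58  2.46]
```

View pics/w1.png

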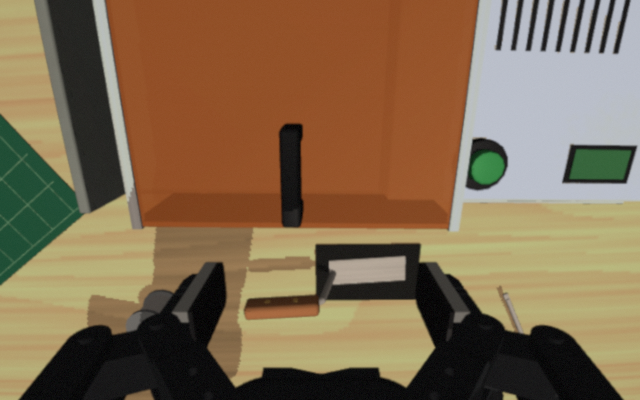

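The guard handle shows in the wrist view at about (291,175), and the spatula lies on its rest with the blade at (367,270) and the handle at (282,306).

Request:
{"fn": "carry_out", "kwargs": {"commands": [[0, 0, 0, 0.53, -0.46, 0, 1], [0, 0, 0, 0, 0, 0.6, 1], [0, 0, 0, 0, 0, 0.6, 1], [0, 0, 0, 0, 0, 0.6, 1], [0, 0, 0, 0, 0, 0.6, 1], [0, 0, 0, 0, 0, 0, -1], [0, 0, 0, 0, 0, 0, -1], [0, 0, 0, 0, 0, 0, -1], [0, 0, 0, 0, 0, 0, -1], [0, 0, 0, 0, 0, 0, -1], [0, 0, 0, 0, 0, 0, -1], [0, 0, 0, 0, 0, 0, -1]], "force": 30}}

```text
time: 4.67
tool_pos: [0.6031, -0.1267, 0.3107]
ee_rot: [3.141, -0.003, -0.04]
ft_force: [0.6, 0.6, 5.7]
finger_gap: 0.153
gripper_force: 32.3
```

Request:
{"fn": "carry_out", "kwargs": {"commands": [[0, 0, 0, 0, 0, 0, -1], [0, 0, 0, 0, 0.2, 0, -1], [0, 0, 0, 0, 0.4, 0, -1], [0, 0, 0, 0, 0.5, 0, -1]]}}

```text
time: 5.0
tool_pos: [0.6013, -0.1695, 0.3107]
ee_rot: [-3.14, -0.003, -0.037]
ft_force: [-0.2, 2.1, 7.0]
finger_gap: 0.152
gripper_force: 32.3
```

Request:
{"fn": "carry_out", "kwargs": {"commands": [[0, 0, 0, 0, 0.5, 0, -1], [0, 0, 0, 0, 0.5, 0, -1], [0, 0, 0, 0, 0.5, 0, -1], [0, 0, 0, 0, 0.5, 0, -1], [0, 0, 0, 0, 0.5, 0, -1], [0, 0, 0, 0, 0.5, 0, -1], [0, 0, 0, 0, 0.3, 0, -1], [0, 0, 0, 0, 0.2, 0, -1], [0, 0, 0, 0, 0.1, 0, -1], [0, 0, 0, 0, 0, 0, -1]]}}

```text
time: 5.83
tool_pos: [0.5951, -0.3161, 0.3108]
ee_rot: [3.139, -0.002, -0.041]
ft_force: [-1.8, -1.7, 6.8]
finger_gap: 0.157
gripper_force: 32.2
```

Request:
{"fn": "carry_out", "kwargs": {"commands": [[0, 0, 0, 0, 0.1, 0, -1], [0, 0, 0, 0, 0.1, 0, -1], [0, 0, 0, 0, 0.1, 0, -1], [0, 0, 0, 0, 0, 0, -1]]}}

```text
time: 6.17
tool_pos: [0.5947, -0.3273, 0.3108]
ee_rot: [3.14, -0.002, -0.04]
ft_force: [-1.2, 0.1, 6.5]
finger_gap: 0.159
gripper_force: 32.3
```

Request:
{"fn": "carry_out", "kwargs": {"commands": [[0, 0, 0, 0, 0.1, 0, -1], [0, 0, 0, 0, 0.1, 0, -1], [0, 0, 0, 0, 0, 0, -1]]}}

```text
time: 6.42
tool_pos: [0.5943, -0.3352, 0.3108]
ee_rot: [3.14, -0.002, -0.04]
ft_force: [-2.7, -1.1, 6.5]
finger_gap: 0.157
gripper_force: 32.3
```

Request:
{"fn": "carry_out", "kwargs": {"commands": [[0, 0, 0, 0, 0.1, 0, -1], [0, 0, 0, 0, 0.1, 0, -1], [0, 0, 0, 0, 0, 0, -1]]}}

```text
time: 6.67
tool_pos: [0.5943, -0.3388, 0.3107]
ee_rot: [-3.131, -0.001, -0.037]
ft_force: [-2.4, 15.5, 10.3]
finger_gap: 0.155
gripper_force: 32.8
```

Request:
{"fn": "carry_out", "kwargs": {"commands": [[0, 0, 0, 0, 0.1, 0, -1], [0, 0, 0, 0, 0, 0, -1]]}}

```text
time: 6.83
tool_pos: [0.5944, -0.3399, 0.3107]
ee_rot: [-3.125, -0.0, -0.034]
ft_force: [-3.1, 24.9, 12.3]
finger_gap: 0.16
gripper_force: 33.6
```

Request:
{"fn": "carry_out", "kwargs": {"commands": [[0, 0, 0, 0, -0.1, 0, -1], [0, 0, 0, 0, 0, 0, 1], [0, 0, 0, 0, 0, 0, 1], [0, 0, 0, 0, 0, 0, 1], [0, 0, 0, 0, 0, 0, 1], [0, 0, 0, 0, 0, 0, 1], [0, 0, 0, 0, 0, -0.5, 1], [0, 0, 0, 0, 0, -1, 1], [0, 0, 0, 0, 0, -1, 1], [0, 0, 0, 0, 0, 0, 1]]}}

```text
time: 7.67
tool_pos: [0.5946, -0.3436, 0.4186]
ee_rot: [3.134, -0.014, -0.04]
ft_force: [0.8, 0.1, 2.1]
finger_gap: 1.001
gripper_force: 0.0
```

Run:
```python
from h import *
st(); go(.40,-.16,.42,1.57)
```

```text
7.67 pos [ 0.5946 -0.3436  0.4186] rot [ 3.1342 -0.0137 -0.0404] gap 1.0012403744777436 F [0.8 0.1 2.1] gf 0.0 q [-0.524  0.633  0.642  1.565 -0.     2.658]
turn [  0.16  -0.04 -15.38] shift [ 4.59 -4.87 -0.03]
```

Request:
{"fn": "carry_out", "kwargs": {"commands": [[0.16, 0, -0.38, 0, 0, 0, 1], [0, 0, -1, 0, 0, 0, 1], [0, 0, -1, 0, 0, 0, 1], [0, 0, -1, 0, 0, 0, 1], [0, 0, -1, 0, 0, 0, 1], [0, 0, -1, 0, 0, 0, 1], [0, 0, -1, 0, 0, 0, 1], [0, 0, -1, 0, 0, 0, 1], [0, 0, -1, 0, 0, 0, 1], [0, 0, -1, 0, 0, 0, 1], [0, 0, -1, 0, 0, 0, 1], [0, 0, -1, 0, 0, 0, 1]]}}

```text
time: 8.67
tool_pos: [0.5939, -0.3432, 0.4083]
ee_rot: [-3.135, -0.015, 1.156]
ft_force: [-0.1, -0.2, -0.5]
finger_gap: 0.999
gripper_force: 0.0
```

Request:
{"fn": "carry_out", "kwargs": {"commands": [[0, 0, -1, 0, 0, 0, 1], [0, 0, -1, 0, 0, 0, 1], [0, 0, -1, 0, 0, 0, 1], [0, 0, -1, 0, 0, 0, 1], [0, 0, 0, 0.6, -0.7, 0, 1], [0, 0, 0, 0.6, -0.7, 0, 1], [0, 0, 0, 0.6, -0.7, 0, 1], [0, 0, 0, 0.6, -0.7, 0, 1], [0, 0, 0, 0.6, -0.7, 0, 1], [0, 0, 0, 0, 0, 0, 1], [0, 0, 0, 0, 0, 0, 1]]}}

```text
time: 9.58
tool_pos: [0.4524, -0.2217, 0.4109]
ee_rot: [-3.142, -0.017, 1.571]
ft_force: [-0.0, -0.5, 0.9]
finger_gap: 0.998
gripper_force: 0.0
```

Run:
```python
from h import *
st(); w=cam('wrist','w2')
for k,z in [('spatula',.004),('spatula_grip',.07),('rest',0)]:
  for d in ctrl.spot_point('wrist',k): print(k,d['centre'],d['confidence'],np.round(onz(w,d['centre'],z),4))
```

```text
9.58 pos [ 0.4524 -0.2217  0.4109] rot [-3.1416 -0.0167  1.5712] gap 0.998019763955688 F [-0.  -0.5  0.9] gf 0.0 q [-0.46   0.249  0.032  1.361  0.015  1.111]
spatula [314.8, 147.0] 0.78 [ 0.4469 -0.1977  0.004 ]
spatula_grip [310.8, 61.4] 0.78 [ 0.4448 -0.1135  0.07  ]
rest [310.0, 146.0] 0.66 [ 0.4414 -0.1972  0.    ]
```

View pics/w2.png

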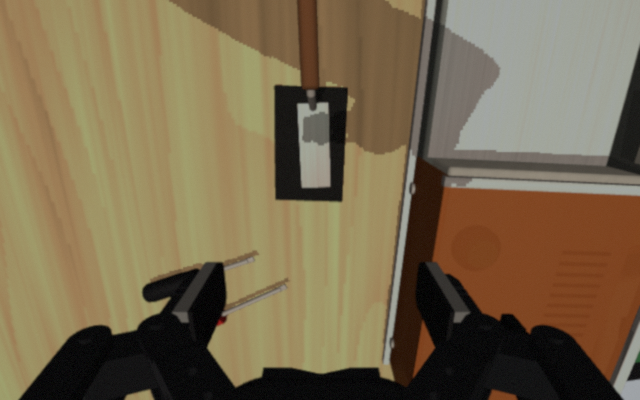

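Run:
```python
from h import *
w=cam('wrist')
P=lambda u,z: onz(w,u,z)
def mid(a,b,z): return (P(a,z)+P(b,z))/2
n=mid((297,104),(328,104),.0065); t=mid((302,188),(330,187),.0065); d=t-n
print('blade',np.round((n+t)/2,4),np.linalg.norm(d),np.degrees(np.arctan2(d[1],d[0])), 'width',np.linalg.norm(P((297,104),.0065)-P((328,104),.0065)))
a=mid((299,2),(318,2),.081);b=mid((302,86),(318.5,86),.081);d=b-a
print('handle',np.round([a,b],4).tolist(),np.degrees(np.arctan2(d[1],d[0])))
q=[P(u,.004) for u in [(275,86),(347,88),(342,201),(276,199)]]; print(np.round(q,4).tolist(),np.round(np.mean(q,0),4))
for h in (-88,-89,-90): 
  c=(n+t)/2; print(h,c[:2]-.085*np.array([np.cos(np.radians(h)),np.sin(np.radians(h))]))
go(.447,-.113,.30,1.571+.02)
```

```text
blade [ 0.4501 -0.1998  0.0065] 0.09372703192259745 -87.90314537529386 width 0.033532138990014136
handle [[0.4472, -0.0719, 0.081], [0.4481, -0.1363, 0.081]] -89.21508785772905
[[0.4082, -0.1343, 0.004], [0.4855, -0.1364, 0.004], [0.4825, -0.264, 0.004], [0.4044, -0.2614, 0.004]] [ 0.4452 -0.199   0.004 ]
-88 [ 0.44712263 -0.11489231]
-89 [ 0.44860564 -0.11485348]
-90 [ 0.45008909 -0.11484053]
turn [ 0.02 -0.15 -0.2 ] shift [ 2.77 -0.15  2.77]
```

Request:
{"fn": "carry_out", "kwargs": {"commands": [[0, -0.15, -0.26, 0, 0, 0, 1], [0, 0, 0, 0.67, -0.05, 0.5, 1], [0, 0, 0, 0.67, 0, 0.5, 1], [0, 0, 0, 0.67, 0, 0.5, 1], [0, 0, 0, 0.66, 0, 0.5, 1], [0, 0, 0, 0, 0, 0.5, 1], [0, 0, 0, 0, 0, 0.5, 1], [0, 0, 0, 0, 0, 0.5, 1], [0, 0, 0, 0, 0, 0.5, 1], [0, 0, 0, 0, 0, 0.5, 1], [0, 0, 0, 0, 0, 0, 1], [0, 0, 0, 0, 0, 0, 1]]}}

```text
time: 10.83
tool_pos: [0.4492, -0.1158, 0.2299]
ee_rot: [-3.139, -0.001, 1.599]
ft_force: [0.1, -0.6, 0.9]
finger_gap: 1.0
gripper_force: 0.0
```

Run:
```python
from h import *
st(); go(.4478,-.1147,.225,1.597)
```

```text
10.83 pos [ 0.4492 -0.1158  0.2299] rot [-3.1394e+00 -1.5000e-03  1.5988e+00] gap 1.0002925987773836 F [ 0.1 -0.6  0.9] gf 0.0 q [-2.52e-01  3.30e-01 -3.70e-01  8.74e-01  1.00e-03  1.29e+00]
turn [-0.02 -0.01  0.02] shift [ 0.03 -0.03  0.12]
```

Request:
{"fn": "carry_out", "kwargs": {"commands": [[0, 0, 0, 0.03, -0.03, 0.12, 1], [0, 0, 0, 0, 0, 0, -1], [0, 0, 0, 0, 0, 0, -1], [0, 0, 0, 0, 0, 0, -1], [0, 0, 0, 0, 0, 0, -1], [0, 0, 0, 0, 0, 0, -1], [0, 0, 0, 0, 0, 0, -1], [0, 0, 0, 0, 0, 0, -1], [0, 0, 0, 0, 0, 0, -1], [0, 0, 0, 0, 0, 0, -1]], "force": 100}}

```text
time: 11.67
tool_pos: [0.4481, -0.1145, 0.2264]
ee_rot: [3.14, -0.001, 1.598]
ft_force: [-1.2, 0.4, 5.0]
finger_gap: 0.17
gripper_force: 97.1
```

Run:
```python
from h import *
st()
for n in ['scene','top']:
    c=cam(n,n+'1')
    print(n,[(np.round(d['centre'],1).tolist(),round(d['confidence'],2),np.round(onz(c,d['centre'],0)[:2],3).tolist()) for d in ctrl.spot_point(n,'board')])
```

```text
11.67 pos [ 0.4481 -0.1145  0.2264] rot [ 3.1404e+00 -9.0000e-04  1.5982e+00] gap 0.17012830777909957 F [-1.2  0.4  5. ] gf 97.12179064750671 q [-2.510e-01  3.310e-01 -3.790e-01  8.590e-01  1.000e-03  1.293e+00]
scene [([480.5, 296.3], 0.89, [0.257, 0.519]), ([437.1, 237.0], 0.64, [0.153, 0.304]), ([407.6, 334.7], 0.59, [0.499, 0.469])]
top [([168.6, 250.0], 0.79, [0.268, 0.518]), ([235.0, 283.1], 0.59, [0.172, 0.31]), ([255.6, 135.3], 0.58, [0.623, 0.257]), ([188.1, 179.2], 0.56, [0.486, 0.464])]
```

Request:
{"fn": "carry_out", "kwargs": {"commands": [[0, 0, 0, 0, 0, -0.3, -1], [0, 0, 0, 0, 0, -0.8, -1], [0, 0, 0, 0, 0, -0.8, -1], [0, 0, 0, 0, 0, -0.8, -1], [0, 0, 0, 0.7, 0.2, -0.4, -1], [0, 0, 0, 0.7, 0.2, -0.4, -1], [0, 0, 0, 0.7, 0.2, -0.4, -1], [0, 0, 0, 0.7, 0.2, -0.4, -1], [0, 0, 0, 0.7, 0.2, -0.4, -1], [0, 0, 0, 0.7, 0.2, -0.4, -1], [0, 0, 0, 0.7, 0.2, -0.4, -1], [0, 0, 0, 0.7, 0.2, -0.2, -1]]}}

```text
time: 12.87
tool_pos: [0.506, 0.1124, 0.4557]
ee_rot: [3.139, -0.002, 1.598]
ft_force: [0.0, 1.1, -1.5]
finger_gap: 0.167
gripper_force: 97.5
```

Request:
{"fn": "carry_out", "kwargs": {"commands": [[0, 0, 0, 0.7, 0.2, 0, -1], [0, 0, 0, 0.7, 0.2, 0, -1], [0, 0, 0, 0.6, 0.2, 0, -1], [0, 0, 0, 0, 0, 0, -1], [0, 0, 0, 0, 0, 0, -1]]}}

```text
time: 13.28
tool_pos: [0.5276, 0.1929, 0.4528]
ee_rot: [-3.14, -0.0, 1.601]
ft_force: [-0.2, 0.2, -1.5]
finger_gap: 0.169
gripper_force: 97.4
```

Run:
```python
from h import *
st(); w=cam('wrist','w3'); print(np.round(w['mtx'],1).tolist(),w['k1'])
for k,z in [('board',0),('lacquer',0),('brush',0)]:
  for d in ctrl.spot_point('wrist',k): print(k,d['centre'],d['confidence'],np.round(onz(w,d['centre'],z),4))
```

```text
13.28 pos [0.5276 0.1929 0.4528] rot [-3.1400e+00 -1.0000e-04  1.6007e+00] gap 0.16899387898158474 F [-0.2  0.2 -1.5] gf 97.38981485366821 q [3.500e-01 3.540e-01 2.850e-01 1.503e+00 1.000e-03 1.891e+00]
[[333.1, 0.0, 320.6], [0.0, 333.1, 199.0], [0.0, 0.0, 1.0]] -0.03109539188913767
board [391.8, 92.2] 0.92 [0.6117 0.2717 0.    ]
board [15.1, 49.3] 0.77 [0.159  0.3104 0.    ]
brush [458.1, 11.5] 0.58 [0.6792 0.3624 0.    ]
```

View pics/w3.png

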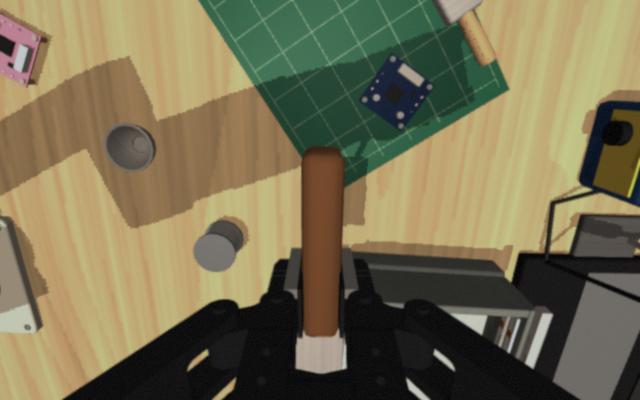

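```bash
cat >> h.py <<'E'
def boards(n,c=None):
    c=c or cam(n)
    for d in ctrl.regions_of(n,'board'):
        m=d['mask'].astype(np.uint8); cs,_=cv2.findContours(m,cv2.RETR_EXTERNAL,cv2.CHAIN_APPROX_NONE)
        k=max(cs,key=len)[:,0].astype(float); W=np.array([onz(c,p,.0135)[:2] for p in k])
        (cx,cy),(a,b),ang=cv2.minAreaRect((W*1000).astype(np.float32))
        rgb=c['image'][d['mask']].mean(0)
        print(n,'board',round(d['confidence'],2),np.round([cx,cy],1),'size',round(a,1),round(b,1),'ang',round(ang%90,1),rgb.astype(int))
E
python3 - <<'E'
from h import *
boards('wrist'); boards('top')
w=cam('wrist')
q=np.array([onz(w,u,.0144)[:2] for u in [(397,55),(433,87),(401,129),(360,98)]])*1000
print(np.round(q,1).tolist(),q.mean(0)); e=np.roll(q,-1,0)-q; print(np.degrees(np.arctan2(e[:,1],e[:,0]))%90,np.linalg.norm(e,axis=1))
E
```

```text
wrist board 0.74 [614.1 270.9] size 66.7 66.3 ang 60.3 [46 52 64]
wrist board 0.58 [171.  305.5] size 64.9 55.7 ang 61.0 [151 115 123]
top board 0.69 [277.3 515.3] size 63.0 61.9 ang 47.4 [135 103 104]
top board 0.64 [493.1 467.2] size 67.5 66.8 ang 45.8 [58 65 68]
top board 0.6 [156.8 337.4] size 54.9 36.9 ang 9.4 [143 113 106]
[[612.7, 310.4], [658.2, 277.1], [625.4, 227.5], [573.5, 262.1]] [617.46158814 269.25933995]
[53.78550853 56.50084721 56.35847248 50.9286311 ] [56.38764865 59.45368401 62.37040441 62.26422335]
```

```bash
cat >> h.py <<'E'
from scipy.optimize import minimize
def fit(c,x,y,yaw,save=None):
    "pose fit of a board: IoU of the projected plate (hull of z 12..14.4 mm) with the colour mask, in a 6x enlarged crop"
    u0=proj(c,[x,y,.013])[0]; S=6; h=70; o=np.round(u0).astype(int)-h//2
    o=np.clip(o,0,[640-h,400-h]); im=cv2.resize(c['image'][o[1]:o[1]+h,o[0]:o[0]+h],None,fx=S,fy=S,interpolation=cv2.INTER_CUBIC).astype(int)
    f=cv2.GaussianBlur(im.astype(np.float32),(0,0),3)
    m=(f[:,:,2]>f[:,:,1]+2).astype(np.uint8)
    m=cv2.morphologyEx(m,cv2.MORPH_CLOSE,np.ones((31,31),np.uint8)); m=cv2.morphologyEx(m,cv2.MORPH_OPEN,np.ones((25,25),np.uint8))
    k,lab=cv2.connectedComponents(m); v=lab[int((u0[1]-o[1]+.5)*S),int((u0[0]-o[0]+.5)*S)]; m=(lab==v) if v else m>0
    q=np.array([[a,b,z] for z in (.012,.0144) for a in(-.032,.032) for b in(-.032,.032)])
    def hull(p):
        R=Ro.from_euler('z',p[2]).as_matrix(); P=proj(c,q@R.T+[p[0],p[1],0])
        return cv2.convexHull((((P-o)+.5)*S*16).astype(np.float32).round().astype(np.int32))
    def cost(p):
        b=np.zeros(m.shape,np.uint8); cv2.fillConvexPoly(b,hull(p),1,shift=4); b=b>0
        return 1-(b&m).sum()/(b|m).sum()
    p0=np.array([x,y,yaw]); best=None
    for dy in (-.2,0,.2):
        r=minimize(cost,p0+[0,0,dy],method='Nelder-Mead',options=dict(initial_simplex=p0+[0,0,dy]+np.array([[0,0,0],[.01,0,0],[0,.01,0],[0,0,.15]]),xatol=1e-5,fatol=1e-5))
        if best is None or r.fun<best.fun: best=r
    print('fit',np.round(best.x[:2],4),'yaw deg',round(np.degrees(best.x[2]),2),'1-IoU',round(best.fun,3))
    if save:
        v=im.clip(0,255).astype(np.uint8)[:,:,::-1].copy(); hh=(hull(best.x)//16); cv2.polylines(v,[hh],True,(0,255,255),1); v[m^cv2.erode(m.astype(np.uint8),np.ones((3,3))).astype(bool)]=(0,0,255)
        cv2.imwrite(f'pics/{save}.png',v)
    return best.x
E
python3 - <<'E'
from h import *
fit(cam('wrist'),.614,.270,1.0,'fA1')
c=cam('top'); fit(c,.614,.270,1.0,'fA2'); fit(c,.493,.467,.8,'fB2')
c=cam('scene'); fit(c,.493,.467,.8,'fB3');fit(c,.614,.27,1.,'fA3')
a=[cv2.resize(cv2.imread(f'pics/f{k}.png'),(260,260)) for k in ['A1','A2','A3','B2','B3','B3']]
cv2.imwrite('pics/m1.png',np.vstack([np.hstack(a[:3]),np.hstack(a[3:])]))
E
```

```text
fit [0.6139 0.2711] yaw deg 56.68 1-IoU 0.185
fit [0.614 0.27 ] yaw deg 45.84 1-IoU 1.0
fit [0.493 0.467] yaw deg 45.89 1-IoU 0.271
fit [0.4928 0.4704] yaw deg 45.11 1-IoU 0.145
fit [0.6134 0.2725] yaw deg 56.73 1-IoU 0.127
```

View pics/m1.png

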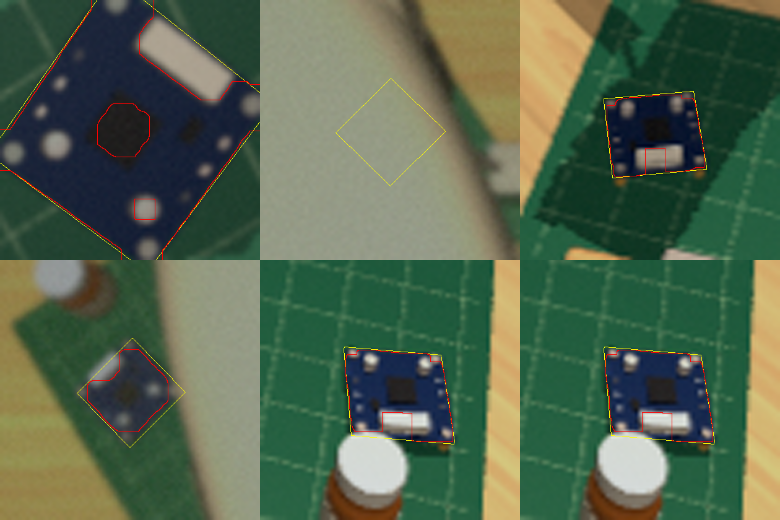

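Run:
```python
from h import *
st(); go(.5123,.1168,.33,np.radians(236.7))
```

```text
13.88 pos [0.5275 0.1912 0.4545] rot [ 3.1407e+00 -1.2000e-03  1.5978e+00] gap 0.16451094269186178 F [ 0.  -0.2 -0.5] gf 97.38224387168884 q [3.480e-01 3.510e-01 2.850e-01 1.504e+00 1.000e-03 1.891e+00]
turn [ 2.000e-02  1.000e-02 -2.419e+01] shift [ 1.76 -0.7   3.11]
```

Request:
{"fn": "carry_out", "kwargs": {"commands": [[0, 0, -1, 0, 0, 0, -1], [0, 0, -1, 0, 0, 0, -1], [0, 0, -1, 0, 0, 0, -1], [0, 0, -1, 0, 0, 0, -1], [0, 0, -1, 0, 0, 0, -1], [0, 0, -1, 0, 0, 0, -1], [0, 0, -1, 0, 0, 0, -1], [0, 0, -1, 0, 0, 0, -1], [0, 0, -1, 0, 0, 0, -1], [0, 0, -1, 0, 0, 0, -1], [0, 0, -1, 0, 0, 0, -1], [0, 0, -1, 0, 0, 0, -1]]}}

```text
time: 14.88
tool_pos: [0.5275, 0.1915, 0.4543]
ee_rot: [3.141, 0.0, 2.86]
ft_force: [0.3, -0.5, -0.9]
finger_gap: 0.17
gripper_force: 97.6
```

Request:
{"fn": "carry_out", "kwargs": {"commands": [[0, 0, -1, 0, 0, 0, -1], [0, 0, -1, 0, 0, 0, -1], [0, 0, -1, 0, 0, 0, -1], [0, 0, -1, 0, 0, 0, -1], [0, 0, -1, 0, 0, 0, -1], [0, 0, -1, 0, 0, 0, -1], [0, 0, -1, 0, 0, 0, -1], [0, 0, -1, 0, 0, 0, -1], [0, 0, -1, 0, 0, 0, -1], [0, 0, -1, 0, 0, 0, -1], [0, 0, -1, 0, 0, 0, -1], [0, 0, -1, 0, 0, 0, -1]]}}

```text
time: 15.88
tool_pos: [0.5275, 0.1914, 0.4543]
ee_rot: [3.142, 0.001, -2.167]
ft_force: [-0.4, 0.1, -1.2]
finger_gap: 0.168
gripper_force: 97.6
```

Request:
{"fn": "carry_out", "kwargs": {"commands": [[0, 0, -0.19, 0, 0, 0, -1], [0, 0, 0, 0.6, -0.23, 0, -1], [0, 0, 0, 0.6, -0.23, 0, -1], [0, 0, 0, 0.56, -0.24, 0, -1], [0, 0, 0, 0, 0, 0.7, -1], [0, 0, 0, 0, 0, 0.8, -1], [0, 0, 0, 0, 0, 0.8, -1], [0, 0, 0, 0, 0, 0.8, -1], [0, 0, 0, 0, 0, 0, -1], [0, 0, 0, 0, 0, 0, -1]]}}

```text
time: 16.72
tool_pos: [0.5116, 0.1172, 0.3291]
ee_rot: [3.138, -0.002, -2.153]
ft_force: [0.7, 0.4, -0.9]
finger_gap: 0.166
gripper_force: 97.5
```

Run:
```python
from h import *
st(); go(.5123,.1168,.227,np.radians(236.7))
c=cam('scene'); fit(c,.493,.467,.8);fit(c,.614,.27,1.,'fA4')
a=c['image'][180:350,220:420,::-1]; cv2.imwrite('pics/m2.png',cv2.resize(a,None,fx=3.5,fy=3.5,interpolation=cv2.INTER_CUBIC))
```

```text
16.72 pos [0.5116 0.1172 0.3291] rot [ 3.1383e+00 -2.3000e-03 -2.1531e+00] gap 0.16606132559652914 F [ 0.7  0.4 -0.9] gf 97.5130569934845 q [ 2.250e-01  3.360e-01 -6.700e-02  1.172e+00  1.000e-03 -7.630e-01]
turn [ 0.03 -0.02 -0.01] shift [-0.   -0.02  2.55]
fit [0.493  0.4705] yaw deg 45.78 1-IoU 0.126
fit [0.6136 0.2723] yaw deg 57.31 1-IoU 0.047
```

View pics/m2.png

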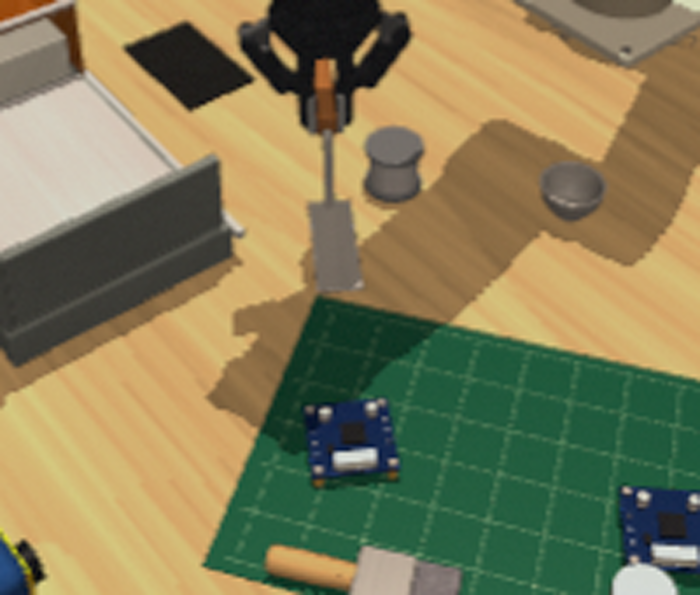

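The held spatula shows in the picture (blade at (335,245) in the crop), lined up with board A at (350,440). I'll compare the blade with its expected projection.

Run:
```python
from h import *
s=ctrl.get_state();c=cam('scene'); p=np.array(s['tool_pos']); yaw=s['ee_rot'][2]-np.pi
q=np.array([[-.0475,.017],[-.0475,-.017],[.0475,.017],[.0475,-.017]])
for pitch in (0,.035):
  B=np.c_[q[:,0]+.085,q[:,1],-.2224+.0025-pitch*(q[:,0]+.085)]@Ro.from_euler('z',yaw).as_matrix().T+p
  print(pitch,np.round((proj(c,B)-[220,180]+.5)*3.5,0).tolist())
```

```text
0 [[350.0, 201.0], [307.0, 204.0], [365.0, 290.0], [319.0, 294.0]]
0.035 [[350.0, 202.0], [307.0, 205.0], [365.0, 295.0], [319.0, 298.0]]
```

Request:
{"fn": "carry_out", "kwargs": {"commands": [[0, 0, 0, 0, 0, 0.6, -1], [0, 0, 0, 0, 0, 0.8, -1], [0, 0, 0, 0, 0, 0.7, -1], [0, 0, 0, 0, 0, 0.3, -1], [0, 0, 0, 0, 0, 0.1, -1], [0, 0, 0, 0, 0, 0, -1], [0, 0, 0, 0, 0, 0, -1]]}}

```text
time: 17.4
tool_pos: [0.5138, 0.1179, 0.2325]
ee_rot: [-3.139, 0.004, -2.152]
ft_force: [0.2, 0.5, -1.2]
finger_gap: 0.17
gripper_force: 97.5
```

Run:
```python
from h import *
s=st();c=cam('scene'); p=np.array(s['tool_pos']); yaw=s['ee_rot'][2]-np.pi
q=np.array([[-.0475,.017],[-.0475,-.017],[.0475,.017],[.0475,-.017]])
B=np.c_[q[:,0]+.085,q[:,1],0*q[:,0]-.2224+.0025]@Ro.from_euler('z',yaw).as_matrix().T+p
o=np.array([270,210]); u=np.round((proj(c,B)-o+.5)*7,0).astype(int); print(u.tolist())
a=cv2.resize(c['image'][210:290,270:370,::-1],None,fx=7,fy=7,interpolation=cv2.INTER_CUBIC)
for v in u: cv2.circle(a,v.tolist(),3,(0,255,255),1)
cv2.imwrite('pics/m3.png',a); fit(c,.614,.27,1.)
e=np.array([.6137,.2718])-.085*np.array([np.cos(np.radians(57)),np.sin(np.radians(57))]); go(*e,.2262,np.radians(237))
```

```text
17.4 pos [0.5138 0.1179 0.2325] rot [-3.1387  0.0043 -2.1519] gap 0.16995837407546527 F [ 0.2  0.5 -1.2] gf 97.48433947563171 q [ 0.225  0.43  -0.203  0.933  0.001 -0.764]
[[347, 370], [265, 376], [375, 551], [287, 559]]
fit [0.6137 0.2723] yaw deg 57.28 1-IoU 0.047
turn [-0.03  0.04 -0.05] shift [-2.46  0.    0.16]
```

View pics/m3.png

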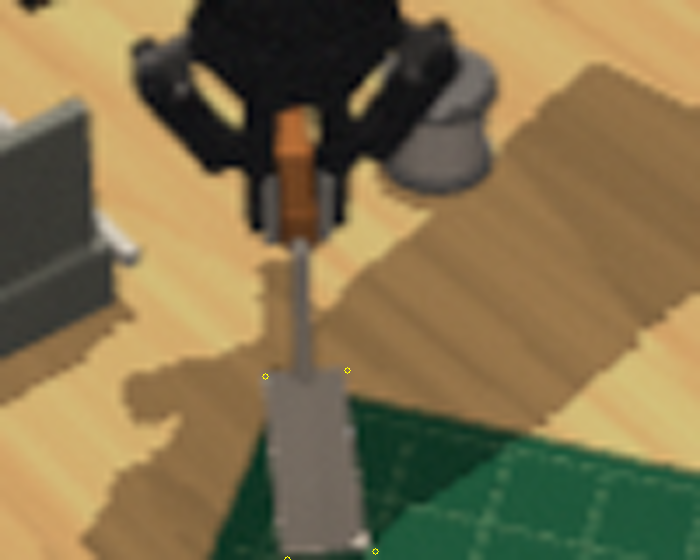

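Request:
{"fn": "carry_out", "kwargs": {"commands": [[-0.03, 0.15, -0.13, 0, 0, 0.13, -1], [0, 0, 0, -0.1, 0, 0, -1], [0, 0, 0, -0.2, 0, 0, -1], [0, 0, 0, -0.2, 0, 0, -1], [0, 0, 0, -0.2, 0, 0, -1], [0, 0, 0, -0.2, 0, 0, -1], [0, 0, 0, -0.2, 0, 0, -1], [0, 0, 0, -0.1, 0, 0, -1], [0, 0, 0, 0, 0, 0, -1], [0, 0, 0, 0, 0, 0, -1]]}}

```text
time: 18.28
tool_pos: [0.5382, 0.1583, 0.2242]
ee_rot: [3.138, -0.015, -2.138]
ft_force: [0.3, -0.3, -0.3]
finger_gap: 0.166
gripper_force: 97.6
```

Run:
```python
from h import *
st();c=cam('scene'); fit(c,.614,.27,1.)
e=np.array([.6137,.2720])-.0885*np.array([np.cos(np.radians(57.2)),np.sin(np.radians(57.2))])*0-.0815*np.array([np.cos(np.radians(57.2)),np.sin(np.radians(57.2))]); go(*e,.2265,np.radians(237.2))
```

```text
18.28 pos [0.5382 0.1583 0.2242] rot [ 3.138  -0.015  -2.1376] gap 0.16633919383573106 F [ 0.3 -0.3 -0.3] gf 97.55214214324951 q [ 0.288  0.504 -0.104  0.977 -0.007 -0.716]
fit [0.6134 0.2724] yaw deg 57.59 1-IoU 0.049
turn [ 0.03 -0.14  0.05] shift [-1.38 -0.05 -0.06]
```

Request:
{"fn": "carry_out", "kwargs": {"commands": [[0, 0, 0, 0, -0.05, -0.06, -1], [0, 0, 0, -0.1, 0, 0, -1], [0, 0, 0, -0.2, 0, 0, -1], [0, 0, 0, -0.2, 0, 0, -1], [0, 0, 0, -0.2, 0, 0, -1], [0, 0, 0, -0.2, 0, 0, -1], [0, 0, 0, -0.2, 0, 0, -1], [0, 0, 0, -0.15, 0, 0, -1], [0, 0, 0, -0.1, 0, 0, -1], [0, 0, 0, 0, 0, 0, -1], [0, 0, 0, 0, 0, 0, -1]]}}

```text
time: 19.25
tool_pos: [0.5689, 0.2027, 0.2258]
ee_rot: [3.138, -0.015, -2.138]
ft_force: [-0.3, 0.3, -0.5]
finger_gap: 0.167
gripper_force: 97.6
```

Run:
```python
from h import *
st();c=cam('scene'); fit(c,.614,.27,1.,'fA5')
a=cv2.resize(c['image'][250:340,260:380,::-1],None,fx=6,fy=6,interpolation=cv2.INTER_CUBIC); cv2.imwrite('pics/m4.png',a)
```

```text
19.25 pos [0.5689 0.2027 0.2258] rot [ 3.1381 -0.015  -2.1378] gap 0.1669477162150335 F [-0.3  0.3 -0.5] gf 97.55509614944458 q [ 0.344  0.576  0.029  1.037 -0.006 -0.66 ]
fit [0.6131 0.2726] yaw deg 57.6 1-IoU 0.143
```

View pics/m4.png

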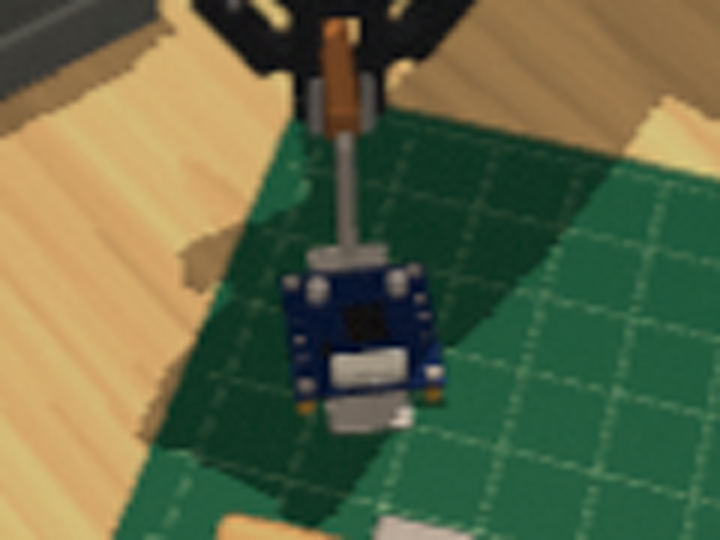

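Blade under board A, centred between the feet: feet at (305,405) and (433,393), with the tip past the board at (370,410). Lifting slowly.

Request:
{"fn": "carry_out", "kwargs": {"commands": [[0, 0, 0, 0, 0, -0.05, -1], [0, 0, 0, 0, 0, -0.05, -1], [0, 0, 0, 0, 0, -0.05, -1], [0, 0, 0, 0, 0, -0.05, -1], [0, 0, 0, 0, 0, -0.05, -1], [0, 0, 0, 0, 0, -0.1, -1], [0, 0, 0, 0, 0, -0.2, -1], [0, 0, 0, 0, 0, -0.3, -1], [0, 0, 0, 0, 0, -0.4, -1], [0, 0, 0, 0, 0, -0.5, -1], [0, 0, 0, 0, 0, -0.5, -1], [0, 0, 0, 0, 0, -0.5, -1]]}}

```text
time: 20.3
tool_pos: [0.5699, 0.2036, 0.3375]
ee_rot: [3.138, -0.014, -2.138]
ft_force: [0.4, 0.6, -0.6]
finger_gap: 0.165
gripper_force: 97.5
```

Request:
{"fn": "carry_out", "kwargs": {"commands": [[0, 0, 0, 0, 0, -0.5, -1], [0, 0, 0, 0, 0, -0.4, -1], [0, 0, 0, 0, 0, -0.3, -1], [0, 0, 0, 0, 0, -0.2, -1], [0, 0, 0, 0, 0, -0.1, -1], [0, 0, 0, 0, 0, 0, -1]]}}

```text
time: 20.8
tool_pos: [0.5708, 0.2043, 0.3971]
ee_rot: [3.139, -0.013, -2.138]
ft_force: [-0.9, -0.8, -1.2]
finger_gap: 0.171
gripper_force: 97.5
```

```bash
cat >> h.py <<'E'
def got(x,y,z,yaw,tilt=.9):
    "as go, with the tool tilted by tilt degrees about its y"
    s=ctrl.get_state(); A=Ro.from_euler('xyz',s['ee_rot']); B=Ro.from_euler('xyz',[np.pi,0,yaw])*Ro.from_rotvec([0,np.radians(tilt),0])
    t=(A.inv()*B).as_rotvec()/np.radians(6); d=B.inv().apply(np.array([x,y,z])-s['tool_pos'])/.04
    print('turn',np.round(t,2),'shift',np.round(d,2))
E
python3 - <<'E'
from h import *
st(); got(.5701,-.0266,.385,np.pi-.04)
c=cam('top'); boards('top',c)
cv2.imwrite('pics/m5.png',cv2.resize(cam('scene')['image'][190:340,200:400,::-1],None,fx=4,fy=4,interpolation=cv2.INTER_CUBIC))
E
```

```text
20.8 pos [0.5708 0.2043 0.3971] rot [ 3.1394 -0.013  -2.1382] gap 0.17101366152268427 F [-0.9 -0.8 -1.2] gf 97.54820823669434 q [ 0.345  0.465  0.308  1.426 -0.006 -0.658]
turn [-0.12  0.01  9.96] shift [-0.22 -5.77  0.3 ]
top board 0.73 [275.5 516.7] size 63.3 61.6 ang 48.8 [137 104 104]
top board 0.66 [491.5 467.3] size 69.7 64.5 ang 45.8 [57 65 68]
```

View pics/m5.png

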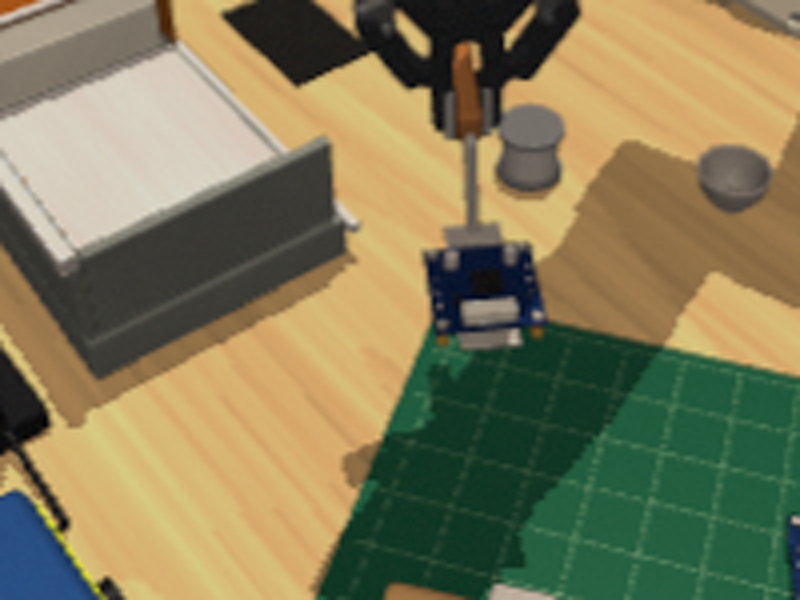

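Board A rides level and centred on the blade. Carrying it to the left of the deck.

Request:
{"fn": "carry_out", "kwargs": {"commands": [[-0.01, 0, 0.3, 0, 0, 0, -1], [-0.01, 0, 0.6, 0, 0, 0, -1], [-0.01, 0, 1, 0, 0, 0, -1], [-0.01, 0, 1, 0, 0, 0, -1], [-0.01, 0, 1, 0, 0, 0, -1], [-0.01, 0, 1, 0, 0, 0, -1], [-0.01, 0, 1, 0, 0, 0, -1], [-0.01, 0, 1, 0, 0, 0, -1], [-0.01, 0, 1, 0, 0, 0, -1], [-0.01, 0, 1, 0, 0, 0, -1], [-0.01, 0, 0.7, 0, 0, 0, -1], [-0.01, 0, 0.36, 0, 0, 0, -1]]}}

```text
time: 21.95
tool_pos: [0.5705, 0.2042, 0.3946]
ee_rot: [-3.14, -0.019, 3.099]
ft_force: [0.4, 0.3, -1.8]
finger_gap: 0.168
gripper_force: 97.4
```

Request:
{"fn": "carry_out", "kwargs": {"commands": [[0, 0, 0, 0, 0, 0, -1], [0, 0, 0, 0, -0.1, 0, -1], [0, 0, 0, 0, -0.2, 0, -1], [0, 0, 0, 0, -0.35, 0, -1], [0, 0, 0, 0, -0.5, 0, -1], [0, 0, 0, 0, -0.6, 0, -1], [0, 0, 0, 0, -0.7, 0, -1], [0, 0, 0, 0, -0.7, 0, -1], [0, 0, 0, 0, -0.7, 0, -1], [0, 0, 0, 0, -0.6, 0, -1], [0, 0, 0, 0, -0.5, 0, -1], [0, 0, 0, 0, -0.4, 0, -1]]}}

```text
time: 22.95
tool_pos: [0.5614, -0.0127, 0.3962]
ee_rot: [-3.14, -0.016, 3.1]
ft_force: [-0.2, 0.5, -1.7]
finger_gap: 0.175
gripper_force: 97.5
```

Request:
{"fn": "carry_out", "kwargs": {"commands": [[0, 0, 0, 0, -0.3, 0, -1], [0, 0, 0, 0, -0.1, 0, -1], [0, 0, 0, 0, 0, 0, -1], [0, 0, 0, 0, 0, 0, -1]]}}

```text
time: 23.28
tool_pos: [0.5615, -0.0255, 0.3961]
ee_rot: [-3.141, -0.016, 3.102]
ft_force: [-0.5, -0.2, -1.8]
finger_gap: 0.171
gripper_force: 97.5
```

Run:
```python
from h import *
st(); got(.5701,-.0266,.385,np.pi-.04)
c=cam('scene','s6'); fit(c,.51,.46,.8)
```

```text
23.28 pos [ 0.5615 -0.0255  0.3961] rot [-3.1414 -0.0162  3.1018] gap 0.17094766695276115 F [-0.5 -0.2 -1.8] gf 97.456294298172 q [-0.045  0.376  0.17   1.382 -0.    -0.006]
turn [-0. -0.  0.] shift [-0.22 -0.02  0.27]
fit [0.493  0.4705] yaw deg 45.65 1-IoU 0.06
```

Request:
{"fn": "carry_out", "kwargs": {"commands": [[0, 0, 0, -0.05, 0, 0.1, -1], [0, 0, 0, -0.07, 0, 0.2, -1], [0, 0, 0, -0.06, 0, 0.3, -1], [0, 0, 0, -0.04, 0, 0.4, -1], [0, 0, 0, 0, 0, 0.4, -1], [0, 0, 0, 0, 0, 0.4, -1], [0, 0, 0, 0, 0, 0.3, -1], [0, 0, 0, 0, 0, 0.2, -1], [0, 0, 0, 0, 0, 0.1, -1], [0, 0, 0, 0, 0, 0.1, -1], [0, 0, 0, 0, 0, 0, -1], [0, 0, 0, 0, 0, 0, -1]]}}

```text
time: 24.33
tool_pos: [0.569, -0.0258, 0.2963]
ee_rot: [-3.141, -0.015, 3.102]
ft_force: [-0.2, -0.2, -0.6]
finger_gap: 0.169
gripper_force: 97.5
```

Run:
```python
from h import *
st(); got(.5701,-.0266,.273,np.pi-.04)
cv2.imwrite('pics/m6.png',cv2.resize(cam('scene')['image'][160:280,180:320,::-1],None,fx=5,fy=5,interpolation=cv2.INTER_CUBIC))
```

```text
24.33 pos [ 0.569  -0.0258  0.2963] rot [-3.1409 -0.0154  3.1021] gap 0.16910832667351586 F [-0.2 -0.2 -0.6] gf 97.46473431587219 q [-4.500e-02  4.500e-01  1.700e-02  1.153e+00 -1.000e-03 -6.000e-03]
turn [-0.01  0.    0.  ] shift [-0.04 -0.02  0.58]
```

View pics/m6.png

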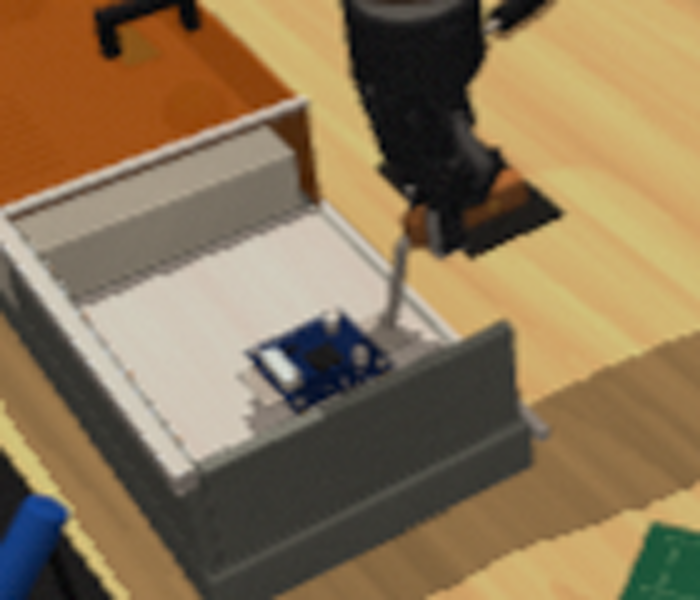

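Board A is over the left half of the deck at (320,360), level and clear of the walls. Lowering it.

Request:
{"fn": "carry_out", "kwargs": {"commands": [[0, 0, 0, 0, 0, 0.07, -1], [0, 0, 0, 0, 0, 0.07, -1], [0, 0, 0, 0, 0, 0.07, -1], [0, 0, 0, 0, 0, 0.07, -1], [0, 0, 0, 0, 0, 0.07, -1], [0, 0, 0, 0, 0, 0.07, -1], [0, 0, 0, 0, 0, 0, -1], [0, 0, 0, 0, 0, 0, -1]]}}

```text
time: 25.05
tool_pos: [0.5684, -0.0259, 0.2789]
ee_rot: [-3.141, -0.017, 3.102]
ft_force: [0.1, -0.3, -0.8]
finger_gap: 0.171
gripper_force: 97.5
```

Request:
{"fn": "carry_out", "kwargs": {"commands": [[0, 0, 0, 0, 0, 0.05, -1], [0, 0, 0, 0, 0, 0.05, -1], [0, 0, 0, 0, 0, 0.05, -1], [0, 0, 0, 0, 0, 0, -1], [0, 0, 0, 0, 0, 0, -1]]}}

```text
time: 25.47
tool_pos: [0.5683, -0.0259, 0.273]
ee_rot: [-3.141, -0.017, 3.102]
ft_force: [-0.3, -0.7, -1.6]
finger_gap: 0.169
gripper_force: 97.5
```

Run:
```python
from h import *
st(); got(.5701,-.0266,.273,np.pi-.04)
```

```text
25.47 pos [ 0.5683 -0.0259  0.273 ] rot [-3.141  -0.0165  3.1018] gap 0.16860662557944933 F [-0.3 -0.7 -1.6] gf 97.47800588607788 q [-4.50e-02  4.69e-01 -1.80e-02  1.10e+00 -1.00e-03 -6.00e-03]
turn [-0.01 -0.01  0.  ] shift [-0.05 -0.02 -0.  ]
```

Request:
{"fn": "carry_out", "kwargs": {"commands": [[0, 0, 0, 0.05, 0, 0, -1], [0, 0, 0, 0.1, 0, 0, -1], [0, 0, 0, 0.1, 0, 0, -1], [0, 0, 0, 0.1, 0, 0, -1], [0, 0, 0, 0.05, 0, 0, -1], [0, 0, 0, 0, 0, 0, -1]]}}

```text
time: 25.97
tool_pos: [0.5518, -0.0252, 0.2736]
ee_rot: [-3.141, -0.016, 3.102]
ft_force: [-0.1, 0.1, 0.1]
finger_gap: 0.163
gripper_force: 97.5
```

```bash
sed -i 's/def fit(c,x,y,yaw,save=None):/def fit(c,x,y,yaw,save=None,zb=0):/; s/proj(c,\[x,y,.013\])/proj(c,[x,y,.013+zb])/; s/\[p\[0\],p\[1\],0\])/[p[0],p[1],zb])/' h.py
python3 - <<'E'
from h import *
st(); c=cam('scene'); fit(c,.652,-.03,-.04,'fd1',.045)
c=cam('top'); fit(c,.652,-.03,-.04,'fd2',.045)
E
```

```text
25.97 pos [ 0.5518 -0.0252  0.2736] rot [-3.141  -0.0165  3.1019] gap 0.16297389256872183 F [-0.1  0.1  0.1] gf 97.47799515724182 q [-4.600e-02  4.390e-01 -6.600e-02  1.083e+00 -1.000e-03 -6.000e-03]
fit [ 0.6496 -0.042 ] yaw deg -16.08 1-IoU 0.327
fit [ 0.652 -0.03 ] yaw deg -13.75 1-IoU 1.0
```

Request:
{"fn": "carry_out", "kwargs": {"commands": [[0, 0, 0, 0.05, 0, 0, -1], [0, 0, 0, 0.1, 0, 0, -1], [0, 0, 0, 0.1, 0, 0, -1], [0, 0, 0, 0.1, 0, 0, -1], [0, 0, 0, 0.05, 0, 0, -1], [0, 0, 0, 0, 0, 0, -1]]}}

```text
time: 26.57
tool_pos: [0.5358, -0.0246, 0.2737]
ee_rot: [-3.141, -0.017, 3.102]
ft_force: [-0.1, 0.3, -0.3]
finger_gap: 0.169
gripper_force: 97.5
```

Run:
```python
from h import *
st(); c=cam('scene'); fit(c,.652,-.03,-.04,'fd1',.045)
c=cam('top'); fit(c,.652,-.03,-.04,'fd2',.045)
```

```text
26.57 pos [ 0.5358 -0.0246  0.2737] rot [-3.141  -0.0168  3.1019] gap 0.16945212280755134 F [-0.1  0.3 -0.3] gf 97.47800588607788 q [-4.600e-02  4.100e-01 -1.110e-01  1.067e+00 -1.000e-03 -6.000e-03]
fit [ 0.6494 -0.0419] yaw deg -13.0 1-IoU 0.325
fit [ 0.652 -0.03 ] yaw deg -13.75 1-IoU 1.0
```

Request:
{"fn": "carry_out", "kwargs": {"commands": [[0, 0, 0, 0.15, 0, 0, -1], [0, 0, 0, 0.25, 0, 0, -1], [0, 0, 0, 0.3, 0, 0, -1], [0, 0, 0, 0.3, 0, 0, -1], [0, 0, 0, 0.3, 0, 0, -1], [0, 0, 0, 0.3, 0, 0, -1], [0, 0, 0, 0.3, 0, 0, -1], [0, 0, 0, 0.1, 0, 0, -1], [0, 0, 0, 0, 0, -0.5, -1], [0, 0, 0, 0, 0, -1, -1], [0, 0, 0, 0, 0, -1, -1], [0, 0, 0, 0, 0, 0, -1]]}}

```text
time: 27.67
tool_pos: [0.4606, -0.0216, 0.3827]
ee_rot: [-3.141, -0.002, 3.102]
ft_force: [2.3, 0.5, -0.8]
finger_gap: 0.173
gripper_force: 97.7
```

Run:
```python
from h import *
st(); c=cam('scene'); fit(c,.652,-.03,-.04,'fd1',.045); B=fit(c,.493,.4705,.8)
t=cam('top'); boards('top',t); fit(t,.652,-.03,-.04,'fd2',.045)
p=B[2];d=np.array([np.cos(p),np.sin(p)]); e=np.array([.4925,.4695])-.1815*d; got(*e,.35,p+np.pi)
```

```text
27.67 pos [ 0.4606 -0.0216  0.3827] rot [-3.1409e+00 -1.5000e-03  3.1018e+00] gap 0.172596480580193 F [ 2.3  0.5 -0.8] gf 97.67519474029541 q [-4.700e-02  1.760e-01 -1.350e-01  1.261e+00 -1.000e-03 -7.000e-03]
fit [ 0.6498 -0.0411] yaw deg -16.46 1-IoU 0.323
fit [0.493  0.4704] yaw deg 45.67 1-IoU 0.123
top board 0.95 [491.5 468.9] size 63.1 62.5 ang 46.2 [56 63 69]
top board 0.93 [275.8 515.5] size 65.6 59.8 ang 47.2 [145 110 110]
top board 0.78 [161.5 310.7] size 63.0 66.1 ang 60.2 [147 114 114]
fit [ 0.652 -0.03 ] yaw deg -13.75 1-IoU 1.0
turn [ 0.12  0.01 -7.99] shift [-4.85  7.96  0.55]
```

Request:
{"fn": "carry_out", "kwargs": {"commands": [[0, 0, -1, 0, 0, 0, -1], [0, 0, -1, 0, 0, 0, -1], [0, 0, -1, 0, 0, 0, -1], [0, 0, -1, 0, 0, 0, -1], [0, 0, -1, 0, 0, 0, -1], [0, 0, -1, 0, 0, 0, -1], [0, 0, -1, 0, 0, 0, -1], [0, 0, -1, 0, 0, 0, -1], [0, 0, 0, -0.4, 0.7, 0, -1], [0, 0, 0, -0.4, 0.7, 0, -1], [0, 0, 0, -0.4, 0.7, 0, -1], [0, 0, 0, -0.4, 0.7, 0, -1]]}}

```text
time: 28.82
tool_pos: [0.4215, 0.1033, 0.3734]
ee_rot: [3.128, -0.015, -2.345]
ft_force: [1.1, 0.6, -1.8]
finger_gap: 0.166
gripper_force: 97.7
```

Request:
{"fn": "carry_out", "kwargs": {"commands": [[0, 0, 0, -0.4, 0.7, 0, -1], [0, 0, 0, -0.4, 0.7, 0, -1], [0, 0, 0, -0.4, 0.7, 0, -1], [0, 0, 0, -0.4, 0.7, 0, -1], [0, 0, 0, -0.4, 0.7, 0, -1], [0, 0, 0, -0.4, 0.7, 0, -1], [0, 0, 0, -0.4, 0.6, 0, -1], [0, 0, 0, -0.3, 0.2, 0, -1], [0, 0, 0, 0, 0, 0, -1], [0, 0, 0, 0, 0, 0, -1], [0, 0, 0, 0, 0, 0, -1]]}}

```text
time: 29.73
tool_pos: [0.3657, 0.3301, 0.375]
ee_rot: [3.13, -0.015, -2.344]
ft_force: [0.7, -0.0, -2.2]
finger_gap: 0.168
gripper_force: 97.6
```

Run:
```python
from h import *
st(); c=cam('scene'); B=fit(c,.493,.4705,.8)
t=cam('top'); fit(t,.652,-.03,-.04,'fd2',.045)
p=np.radians(45.7);d=np.array([np.cos(p),np.sin(p)]); e=np.array([.4925,.4697])-.1815*d; got(*e,.233,p+np.pi)
```

```text
29.73 pos [0.3657 0.3301 0.375 ] rot [ 3.1301 -0.015  -2.3439] gap 0.16757981659552323 F [ 0.7 -0.  -2.2] gf 97.61672616004944 q [ 0.732  0.248 -0.063  1.275  0.01  -0.066]
fit [0.4928 0.4704] yaw deg 45.14 1-IoU 0.12
fit [ 0.6497 -0.0312] yaw deg -0.03 1-IoU 0.131
turn [ 0.11  0.02 -0.01] shift [-0.23  0.18  3.57]
```

Request:
{"fn": "carry_out", "kwargs": {"commands": [[0.11, 0.02, 0, -0.23, 0.18, 0, -1], [0, 0, 0, 0, 0, 0.6, -1], [0, 0, 0, 0, 0, 0.8, -1], [0, 0, 0, 0, 0, 0.8, -1], [0, 0, 0, 0, 0, 0.7, -1], [0, 0, 0, 0, 0, 0.4, -1], [0, 0, 0, 0, 0, 0.2, -1], [0, 0, 0, 0, 0, 0.05, -1], [0, 0, 0, 0, 0, 0, -1], [0, 0, 0, 0, 0, 0, -1]]}}

```text
time: 30.67
tool_pos: [0.3666, 0.3418, 0.2358]
ee_rot: [-3.141, -0.011, -2.344]
ft_force: [0.4, 0.8, -1.0]
finger_gap: 0.168
gripper_force: 97.8
```

Run:
```python
from h import *
st(); c=cam('scene'); fit(c,.493,.4705,.8); boards('top')
p=np.radians(45.7);d=np.array([np.cos(p),np.sin(p)]); e=np.array([.4922,.4697])-.0815*d; got(*e,.2265,p+np.pi)
```

```text
30.67 pos [0.3666 0.3418 0.2358] rot [-3.1415 -0.0107 -2.3438] gap 0.16842509125968919 F [ 0.4  0.8 -1. ] gf 97.78255462646484 q [ 0.751  0.389 -0.26   0.933 -0.001 -0.047]
fit [0.493  0.4704] yaw deg 45.7 1-IoU 0.116
top board 0.96 [665.1 -32.5] size 64.3 66.3 ang 89.9 [73 78 86]
top board 0.56 [499.1 465.9] size 65.5 56.1 ang 46.2 [60 67 73]
turn [-0.    0.05  0.  ] shift [-2.45 -0.01  0.2 ]
```

Request:
{"fn": "carry_out", "kwargs": {"commands": [[0, 0.05, 0, 0, 0, 0.2, -1], [0, 0, 0, -0.1, 0, 0, -1], [0, 0, 0, -0.2, 0, 0, -1], [0, 0, 0, -0.2, 0, 0, -1], [0, 0, 0, -0.2, 0, 0, -1], [0, 0, 0, -0.2, 0, 0, -1], [0, 0, 0, -0.2, 0, 0, -1], [0, 0, 0, -0.1, 0, 0, -1], [0, 0, 0, 0, 0, 0, -1], [0, 0, 0, 0, 0, 0, -1]]}}

```text
time: 31.65
tool_pos: [0.3994, 0.3756, 0.2253]
ee_rot: [3.141, -0.019, -2.343]
ft_force: [-0.1, -0.1, -1.6]
finger_gap: 0.167
gripper_force: 97.8
```

Run:
```python
from h import *
st(); c=cam('scene'); fit(c,.493,.4705,.8)
p=np.radians(45.7);d=np.array([np.cos(p),np.sin(p)]); e=np.array([.4922,.4697])-.0815*d; got(*e,.2260,p+np.pi)
```

```text
31.65 pos [0.3994 0.3756 0.2253] rot [ 3.1415 -0.0193 -2.3434] gap 0.1673473537454486 F [-0.1 -0.1 -1.6] gf 97.75771737098694 q [ 0.755  0.484 -0.136  0.971 -0.001 -0.043]
fit [0.4926 0.4703] yaw deg 44.53 1-IoU 0.166
turn [ 0.   -0.04  0.  ] shift [-1.27 -0.02 -0.04]
```

Request:
{"fn": "carry_out", "kwargs": {"commands": [[0, 0, 0, 0, -0.02, -0.02, -1], [0, 0, 0, -0.1, 0, 0, -1], [0, 0, 0, -0.2, 0, 0, -1], [0, 0, 0, -0.2, 0, 0, -1], [0, 0, 0, -0.2, 0, 0, -1], [0, 0, 0, -0.2, 0, 0, -1], [0, 0, 0, -0.2, 0, 0, -1], [0, 0, 0, -0.12, 0, 0, -1], [0, 0, 0, -0.05, 0, 0, -1], [0, 0, 0, 0, 0, 0, -1], [0, 0, 0, 0, 0, 0, -1]]}}

```text
time: 32.62
tool_pos: [0.4353, 0.4113, 0.2252]
ee_rot: [3.141, -0.019, -2.343]
ft_force: [0.5, -0.4, -1.0]
finger_gap: 0.168
gripper_force: 97.8
```

Run:
```python
from h import *
st();c=cam('scene'); fit(c,.493,.4705,.8)
p=np.radians(45.7);d=np.array([np.cos(p),np.sin(p)]); e=np.array([.4922,.4697])-.0815*d; got(*e,.2260,p+np.pi)
a=cv2.resize(c['image'][280:380,350:470,::-1],None,fx=6,fy=6,interpolation=cv2.INTER_CUBIC); cv2.imwrite('pics/m7.png',a)
```

```text
32.62 pos [0.4353 0.4113 0.2252] rot [ 3.1415 -0.0194 -2.3434] gap 0.16815690934611818 F [ 0.5 -0.4 -1. ] gf 97.75749206542969 q [ 7.570e-01  5.700e-01  1.600e-02  1.036e+00 -1.000e-03 -4.100e-02]
fit [0.4918 0.469 ] yaw deg 43.59 1-IoU 0.222
turn [ 0.   -0.04  0.  ] shift [-0.01  0.   -0.02]
```

View pics/m7.png

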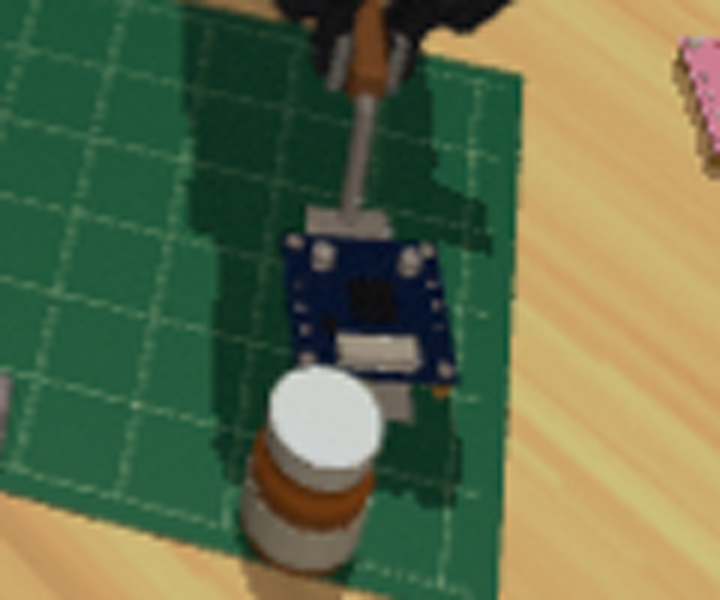

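Blade under board B and centred, tip at (397,400), clear of the lacquer jar at (315,470). Lifting.

Request:
{"fn": "carry_out", "kwargs": {"commands": [[0, 0, 0, 0, 0, -0.05, -1], [0, 0, 0, 0, 0, -0.05, -1], [0, 0, 0, 0, 0, -0.05, -1], [0, 0, 0, 0, 0, -0.05, -1], [0, 0, 0, 0, 0, -0.05, -1], [0, 0, 0, 0, 0, -0.1, -1], [0, 0, 0, 0, 0, -0.2, -1], [0, 0, 0, 0, 0, -0.3, -1], [0, 0, 0, 0, 0, -0.4, -1], [0, 0, 0, 0, 0, -0.5, -1], [0, 0, 0, 0, 0, -0.5, -1], [0, 0, 0, 0, 0, -0.5, -1]]}}

```text
time: 33.67
tool_pos: [0.4367, 0.4127, 0.337]
ee_rot: [3.142, -0.018, -2.344]
ft_force: [-0.2, 0.2, -1.2]
finger_gap: 0.169
gripper_force: 97.8
```

Request:
{"fn": "carry_out", "kwargs": {"commands": [[0, 0, 0, 0, 0, -0.5, -1], [0, 0, 0, 0, 0, -0.4, -1], [0, 0, 0, 0, 0, -0.3, -1], [0, 0, 0, 0, 0, -0.2, -1], [0, 0, 0, 0, 0, -0.1, -1], [0, 0, 0, 0, 0, 0, -1]]}}

```text
time: 34.17
tool_pos: [0.4377, 0.4137, 0.3965]
ee_rot: [3.142, -0.017, -2.343]
ft_force: [0.2, -0.3, -0.8]
finger_gap: 0.169
gripper_force: 97.8
```

Run:
```python
from h import *
s=st(); got(.5661,-.1266,.395,np.pi-.04)
c=cam('scene'); p=np.radians(45.7); z=s['tool_pos'][2]-.2252+.0045-.007; P=np.array(s['tool_pos'][:2])+.0815*np.array([np.cos(p),np.sin(p)]); print(P,z); fit(c,*P,p,None,z)
t=cam('top'); fit(t,.652,-.03,-.04,None,.045)
```

```text
34.17 pos [0.4377 0.4137 0.3965] rot [ 3.1416 -0.0168 -2.3435] gap 0.16918880232856157 F [ 0.2 -0.3 -0.8] gf 97.75272846221924 q [ 7.570e-01  4.590e-01  2.980e-01  1.426e+00 -1.000e-03 -4.100e-02]
turn [-0.13 -0.01  8.  ] shift [ -3.75 -13.37  -0.02]
[0.49461867 0.47199368] 0.16882113562430123
fit [0.5002 0.4747] yaw deg 45.06 1-IoU 0.257
fit [ 0.6519 -0.0307] yaw deg -0.38 1-IoU 0.14
```

Request:
{"fn": "carry_out", "kwargs": {"commands": [[-0.01, 0, 0.3, 0, 0, 0, -1], [-0.01, 0, 0.6, 0, 0, 0, -1], [-0.01, 0, 1, 0, 0, 0, -1], [-0.02, 0, 1, 0, 0, 0, -1], [-0.02, 0, 1, 0, 0, 0, -1], [-0.01, 0, 1, 0, 0, 0, -1], [-0.01, 0, 1, 0, 0, 0, -1], [-0.01, 0, 1, 0, 0, 0, -1], [-0.01, 0, 0.7, 0, 0, 0, -1], [-0.01, 0, 0.4, 0, 0, 0, -1], [0, 0, 0, 0, 0, 0, -1]]}}

```text
time: 35.18
tool_pos: [0.4374, 0.4134, 0.394]
ee_rot: [-3.137, -0.02, 3.101]
ft_force: [0.1, 0.0, -1.1]
finger_gap: 0.171
gripper_force: 97.5
```

Request:
{"fn": "carry_out", "kwargs": {"commands": [[0, 0, 0, -0.03, -0.1, 0, -1], [0, 0, 0, -0.06, -0.2, 0, -1], [0, 0, 0, -0.1, -0.35, 0, -1], [0, 0, 0, -0.14, -0.5, 0, -1], [0, 0, 0, -0.17, -0.6, 0, -1], [0, 0, 0, -0.2, -0.7, 0, -1], [0, 0, 0, -0.2, -0.7, 0, -1], [0, 0, 0, -0.2, -0.7, 0, -1], [0, 0, 0, -0.2, -0.7, 0, -1], [0, 0, 0, -0.2, -0.7, 0, -1], [0, 0, 0, -0.2, -0.7, 0, -1], [0, 0, 0, -0.2, -0.7, 0, -1]]}}

```text
time: 36.18
tool_pos: [0.5027, 0.142, 0.395]
ee_rot: [-3.138, -0.017, 3.101]
ft_force: [0.4, 0.5, -0.8]
finger_gap: 0.166
gripper_force: 97.6
```

Request:
{"fn": "carry_out", "kwargs": {"commands": [[0, 0, 0, -0.2, -0.7, 0, -1], [0, 0, 0, -0.2, -0.7, 0, -1], [0, 0, 0, -0.2, -0.7, 0, -1], [0, 0, 0, -0.2, -0.7, 0, -1], [0, 0, 0, -0.2, -0.7, 0, -1], [0, 0, 0, -0.2, -0.7, 0, -1], [0, 0, 0, -0.2, -0.7, 0, -1], [0, 0, 0, -0.17, -0.6, 0, -1], [0, 0, 0, -0.14, -0.5, 0, -1], [0, 0, 0, -0.1, -0.4, 0, -1], [0, 0, 0, -0.06, -0.2, 0, -1], [0, 0, 0, 0, -0.1, 0, -1]]}}

```text
time: 37.18
tool_pos: [0.5666, -0.128, 0.3941]
ee_rot: [-3.139, -0.018, 3.099]
ft_force: [-0.2, 0.0, -1.0]
finger_gap: 0.171
gripper_force: 97.6
```

Run:
```python
from h import *
s=st(); got(.5661,-.1266,.395,np.pi-.04)
```

```text
37.18 pos [ 0.5666 -0.128   0.3941] rot [-3.1385 -0.018   3.0994] gap 0.17116930632912986 F [-0.2  0.  -1. ] gf 97.5830340385437 q [-0.221  0.415  0.224  1.397 -0.006 -0.179]
turn [-0.03 -0.02 -0.02] shift [ 0.01  0.04 -0.02]
```

Request:
{"fn": "carry_out", "kwargs": {"commands": [[-0.03, 0, 0, 0, 0, 0.1, -1], [0, 0, 0, 0, 0, 0.2, -1], [0, 0, 0, 0, 0, 0.3, -1], [0, 0, 0, 0, 0, 0.4, -1], [0, 0, 0, 0, 0, 0.4, -1], [0, 0, 0, 0, 0, 0.4, -1], [0, 0, 0, 0, 0, 0.3, -1], [0, 0, 0, 0, 0, 0.2, -1], [0, 0, 0, 0, 0, 0.1, -1], [0, 0, 0, 0, 0, 0.05, -1], [0, 0, 0, 0, 0, 0, -1], [0, 0, 0, 0, 0, 0, -1]]}}

```text
time: 38.18
tool_pos: [0.5656, -0.1257, 0.2969]
ee_rot: [3.141, -0.016, 3.102]
ft_force: [-0.2, 0.4, -1.9]
finger_gap: 0.168
gripper_force: 97.6
```

Run:
```python
from h import *
s=st(); got(.5661,-.1266,.273,np.pi-.04)
c=cam('scene');z=s['tool_pos'][2]-.277+.045; print(z)
fit(c,.65,-.128,-.04,None,z); fit(cam('top'),.65,-.128,-.04,None,z)
```

```text
38.18 pos [ 0.5656 -0.1257  0.2969] rot [ 3.1415 -0.0164  3.1022] gap 0.16814211997964776 F [-0.2  0.4 -1.9] gf 97.60414123535156 q [-0.218  0.468  0.048  1.166 -0.003 -0.179]
turn [ 0.   -0.01  0.01] shift [-0.02 -0.02  0.6 ]
0.06493111571561806
fit [ 0.6489 -0.1278] yaw deg -2.49 1-IoU 0.099
fit [ 0.6734 -0.0851] yaw deg -1.15 1-IoU 0.899
```

Board B sits well at (0.649, -0.128). Lowering and withdrawing.

Request:
{"fn": "carry_out", "kwargs": {"commands": [[0, 0, 0, 0, 0, 0.07, -1], [0, 0, 0, 0, 0, 0.07, -1], [0, 0, 0, 0, 0, 0.07, -1], [0, 0, 0, 0, 0, 0.07, -1], [0, 0, 0, 0, 0, 0.07, -1], [0, 0, 0, 0, 0, 0.07, -1], [0, 0, 0, 0, 0, 0.06, -1], [0, 0, 0, 0, 0, 0.06, -1], [0, 0, 0, 0, 0, 0.06, -1], [0, 0, 0, 0, 0, 0, -1], [0, 0, 0, 0, 0, 0, -1]]}}

```text
time: 39.2
tool_pos: [0.5648, -0.1259, 0.2721]
ee_rot: [3.141, -0.018, 3.102]
ft_force: [-0.1, 0.4, -0.7]
finger_gap: 0.168
gripper_force: 97.6
```

Run:
```python
from h import *
s=st(); got(.5661,-.1266,.273,np.pi-.04)
fit(cam('scene'),.65,-.128,-.04,None,.045)
```

```text
39.2 pos [ 0.5648 -0.1259  0.2721] rot [ 3.1412 -0.018   3.1018] gap 0.16845761292015557 F [-0.1  0.4 -0.7] gf 97.60879755020142 q [-0.219  0.489  0.011  1.111 -0.003 -0.179]
turn [ 0.   -0.02  0.  ] shift [-0.03 -0.02 -0.02]
fit [ 0.6478 -0.1288] yaw deg -3.86 1-IoU 0.128
```

Request:
{"fn": "carry_out", "kwargs": {"commands": [[0, 0, 0, 0.05, 0, 0, -1], [0, 0, 0, 0.1, 0, 0, -1], [0, 0, 0, 0.1, 0, 0, -1], [0, 0, 0, 0.1, 0, 0, -1], [0, 0, 0, 0.05, 0, 0, -1], [0, 0, 0, 0, 0, 0, -1]]}}

```text
time: 39.75
tool_pos: [0.5482, -0.1252, 0.2726]
ee_rot: [3.141, -0.018, 3.102]
ft_force: [-0.6, 0.1, -1.1]
finger_gap: 0.169
gripper_force: 97.6
```

Run:
```python
from h import *
s=st(); fit(cam('scene'),.65,-.128,-.04,None,.045)
```

```text
39.75 pos [ 0.5482 -0.1252  0.2726] rot [ 3.1412 -0.0182  3.1017] gap 0.16926077368271006 F [-0.6  0.1 -1.1] gf 97.60761022567749 q [-0.224  0.458 -0.037  1.094 -0.003 -0.184]
fit [ 0.6476 -0.1288] yaw deg -3.74 1-IoU 0.125
```

Request:
{"fn": "carry_out", "kwargs": {"commands": [[0, 0, 0, 0.15, 0, 0, -1], [0, 0, 0, 0.25, 0, 0, -1], [0, 0, 0, 0.3, 0, 0, -1], [0, 0, 0, 0.3, 0, 0, -1], [0, 0, 0, 0.3, 0, 0, -1], [0, 0, 0, 0.3, 0, 0, -1], [0, 0, 0, 0.3, 0, 0, -1], [0, 0, 0, 0.3, 0, 0, -1], [0, 0, 0, 0.15, 0, -0.3, -1], [0, 0, 0, 0, 0, -0.8, -1], [0, 0, 0, 0, 0, -0.9, -1], [0, 0, 0, 0, 0, -0.5, -1]]}}

```text
time: 40.8
tool_pos: [0.4569, -0.1217, 0.3777]
ee_rot: [-3.141, -0.014, 3.102]
ft_force: [0.9, -0.1, -1.1]
finger_gap: 0.169
gripper_force: 97.6
```

Request:
{"fn": "carry_out", "kwargs": {"commands": [[0, 0, 0, 0, 0, 0, -1], [0, 0, 0, 0, 0, 0, -1]]}}

```text
time: 40.97
tool_pos: [0.4569, -0.1217, 0.3754]
ee_rot: [-3.141, -0.014, 3.102]
ft_force: [-0.1, -0.5, -1.0]
finger_gap: 0.169
gripper_force: 97.6
```

Run:
```python
from h import *
s=st(); fit(cam('scene'),.65,-.128,-.04,None,.045); t=cam('top'); fit(t,.65,-.031,-.04,None,.045);fit(t,.65,-.128,-.04,None,.045)
got(.448,-.1175,.30,np.radians(89))
```

```text
40.97 pos [ 0.4569 -0.1217  0.3754] rot [-3.1411 -0.0142  3.1018] gap 0.16910171050574704 F [-0.1 -0.5 -1. ] gf 97.64349460601807 q [-0.259  0.209 -0.113  1.262 -0.004 -0.219]
fit [ 0.6473 -0.1285] yaw deg -3.84 1-IoU 0.116
fit [ 0.6519 -0.0312] yaw deg -0.56 1-IoU 0.141
fit [ 0.646 -0.13 ] yaw deg -1.19 1-IoU 0.175
turn [-0.26 -0.04 14.78] shift [ 0.07 -0.2   1.83]
```

Both boards are in place. Now for the spatula's return.

Request:
{"fn": "carry_out", "kwargs": {"commands": [[-0.02, 0, 0.98, 0, 0, 0, -1], [-0.02, 0, 0.98, 0, 0, 0, -1], [-0.02, 0, 0.98, 0, 0, 0, -1], [-0.02, 0, 0.98, 0, 0, 0, -1], [-0.02, 0, 0.98, 0, 0, 0, -1], [-0.02, 0, 0.98, 0, 0, 0, -1], [-0.02, 0, 0.98, 0, 0, 0, -1], [-0.02, 0, 0.98, 0, 0, 0, -1], [-0.02, 0, 0.98, 0, 0, 0, -1], [-0.02, 0, 0.98, 0, 0, 0, -1], [-0.02, 0, 0.98, 0, 0, 0, -1], [-0.02, 0, 0.98, 0, 0, 0, -1]]}}

```text
time: 42.07
tool_pos: [0.4561, -0.1214, 0.372]
ee_rot: [-3.141, -0.022, 1.865]
ft_force: [-0.8, 0.2, -1.6]
finger_gap: 0.171
gripper_force: 97.5
```

Request:
{"fn": "carry_out", "kwargs": {"commands": [[-0.01, -0.02, 0.98, 0, 0, 0, -1], [-0.01, -0.02, 0.98, 0, 0, 0, -1], [0, 0, 0.98, 0, 0, 0, -1], [0, 0, 0.1, 0.07, -0.2, 0.4, -1], [0, 0, 0, 0, 0, 0.7, -1], [0, 0, 0, 0, 0, 0.7, -1], [0, 0, 0, 0, 0, 0, -1], [0, 0, 0, 0, 0, 0, -1]]}}

```text
time: 42.73
tool_pos: [0.4473, -0.1171, 0.2999]
ee_rot: [-3.134, -0.018, 1.552]
ft_force: [0.6, -0.6, -0.9]
finger_gap: 0.166
gripper_force: 97.6
```

Run:
```python
from h import *
s=st(); got(.448,-.1175,.230,np.radians(89))
c=cam('top');w=cam('scene')
for n,k in (('top',c),('scene',w)):
  for z,nm in ((.004+.0035+s['tool_pos'][2]-.2277,'spatula'),):
    for d in ctrl.spot_point(n,nm)[:1]: print(n,nm,np.round(onz(k,d['centre'],z),4),d['confidence'])
```

```text
42.73 pos [ 0.4473 -0.1171  0.2999] rot [-3.1338 -0.0178  1.5517] gap 0.16631599352661683 F [ 0.6 -0.6 -0.9] gf 97.56449103355408 q [-0.26   0.249 -0.271  1.063  0.015  1.329]
turn [-0.07 -0.02 -0.02] shift [-0.04  0.02  1.75]
top spatula [ 0.6427 -0.0445  0.0797] 0.62
scene spatula [ 0.4372 -0.2047  0.0797] 0.83
```

Lowering onto the rest, then feeling for contact.

Request:
{"fn": "carry_out", "kwargs": {"commands": [[-0.07, -0.02, 0, -0.04, 0.02, 0.4, -1], [0, 0, 0, 0, 0, 0.4, -1], [0, 0, 0, 0, 0, 0.4, -1], [0, 0, 0, 0, 0, 0.3, -1], [0, 0, 0, 0, 0, 0.1, -1], [0, 0, 0, 0, 0, 0.05, -1], [0, 0, 0, 0, 0, 0, -1], [0, 0, 0, 0, 0, 0, -1]]}}

```text
time: 43.6
tool_pos: [0.4505, -0.1184, 0.2373]
ee_rot: [3.133, -0.013, 1.552]
ft_force: [-0.2, 0.1, -0.2]
finger_gap: 0.166
gripper_force: 97.8
```

Request:
{"fn": "carry_out", "kwargs": {"commands": [[0, 0, 0, 0, 0, 0.05, -1], [0, 0, 0, 0, 0, 0.04, -1], [0, 0, 0, 0, 0, 0, -1]]}}

```text
time: 43.85
tool_pos: [0.4499, -0.1182, 0.2328]
ee_rot: [3.135, -0.014, 1.552]
ft_force: [0.4, 0.2, -1.1]
finger_gap: 0.166
gripper_force: 97.8
```

Request:
{"fn": "carry_out", "kwargs": {"commands": [[0, 0, 0, 0, -0.04, 0.04, -1], [0, 0, 0, 0, 0, 0.04, -1], [0, 0, 0, 0, 0, 0.03, -1], [0, 0, 0, 0, 0, 0, -1], [0, 0, 0, 0, 0, 0, -1]]}}

```text
time: 44.27
tool_pos: [0.4483, -0.1181, 0.2281]
ee_rot: [3.135, -0.014, 1.552]
ft_force: [-0.5, 0.7, -1.0]
finger_gap: 0.168
gripper_force: 97.8
```

Request:
{"fn": "carry_out", "kwargs": {"commands": [[0, 0, 0, 0, 0, 0.03, -1], [0, 0, 0, 0, 0, 0.03, -1], [0, 0, 0, 0, 0, 0, -1]]}}

```text
time: 44.52
tool_pos: [0.4486, -0.1178, 0.2266]
ee_rot: [3.134, -0.014, 1.552]
ft_force: [-1.4, 3.1, 5.5]
finger_gap: 0.171
gripper_force: 98.9
```

Contact. Releasing, then rising straight up.

Request:
{"fn": "carry_out", "kwargs": {"commands": [[0, 0, 0, 0, 0, 0, -0.3], [0, 0, 0, 0, 0, 0, 0], [0, 0, 0, 0, 0, 0, 0.5], [0, 0, 0, 0, 0, 0, 1], [0, 0, 0, 0, 0, 0, 1], [0, 0, 0, 0, 0, 0, 1], [0, 0, 0, 0, 0, 0, 1], [0, 0, 0, 0, 0, -0.3, 1], [0, 0, 0, 0, 0, -0.6, 1], [0, 0, 0, 0, 0, -0.9, 1], [0, 0, 0, 0, 0, -0.9, 1], [0, 0, 0, 0, 0, -0.9, 1]]}}

```text
time: 45.52
tool_pos: [0.4469, -0.12, 0.3711]
ee_rot: [3.136, -0.014, 1.552]
ft_force: [1.0, 0.1, -0.1]
finger_gap: 0.998
gripper_force: 0.0
```

Request:
{"fn": "carry_out", "kwargs": {"commands": [[0, 0, 0, -0.7, 0, -0.5, 1], [0, 0, 0, -0.9, 0, -0.3, 1], [0, 0, 0, -0.9, 0, 0, 1], [0, 0, 0, 0, 0, 0, 1], [0, 0, 0, 0, 0, 0, 1]]}}

```text
time: 45.93
tool_pos: [0.4449, -0.222, 0.4002]
ee_rot: [3.135, -0.014, 1.548]
ft_force: [0.3, -0.1, -0.3]
finger_gap: 0.999
gripper_force: 0.0
```

Run:
```python
from h import *
s=st(); w=cam('wrist','w9')
for n,k in (('wrist',w),('scene',cam('scene'))):
  for nm,z in (('spatula',.004),('spatula_grip',.07),('rest',0)):
    for d in ctrl.spot_point(n,nm)[:2]: print(n,nm,np.round(onz(k,d['centre'],z),4),round(d['confidence'],2))
for nm,z in (('spatula',.0065),('rest',.004)):
  for d in ctrl.regions_of('wrist',nm)[:1]:
    cs,_=cv2.findContours(d['mask'].astype(np.uint8),0,2);k=max(cs,key=len)[:,0]
    print(nm,cv2.minAreaRect(np.float32([onz(w,q,z)[:2]*1000 for q in k])))
go(.594,-.338,.42,np.pi-.04)
```

```text
45.93 pos [ 0.4449 -0.222   0.4002] rot [ 3.1351 -0.0142  1.5481] gap 0.9992312498229386 F [ 0.3 -0.1 -0.3] gf 0.0 q [-0.467  0.237 -0.011  1.323  0.016  1.127]
wrist spatula [ 0.4503 -0.1961  0.004 ] 0.68
wrist spatula_grip [ 0.4499 -0.114   0.07  ] 0.7
wrist rest [ 0.4413 -0.1967  0.    ] 0.66
scene spatula [ 0.4441 -0.2025  0.004 ] 0.54
scene spatula_grip [ 0.4472 -0.1198  0.07  ] 0.79
scene rest [ 0.4384 -0.1985  0.    ] 0.65
spatula ((449.5878601074219, -148.71749877929688), (189.49192810058594, 34.4599723815918), 88.52143096923828)
rest ((440.4625244140625, -196.21926879882812), (128.04861450195312, 80.1325454711914), 87.90559387207031)
turn [  0.15  -0.06 -14.79] shift [-3.83 -2.8  -0.49]
```

The spatula lies flat along its rest. Going back to the guard handle.

Request:
{"fn": "carry_out", "kwargs": {"commands": [[0.01, 0, -1, 0, 0, 0, 1], [0.01, 0, -1, 0, 0, 0, 1], [0.01, 0, -1, 0, 0, 0, 1], [0.01, 0, -1, 0, 0, 0, 1], [0.01, 0, -1, 0, 0, 0, 1], [0.01, 0, -1, 0, 0, 0, 1], [0.01, 0, -1, 0, 0, 0, 1], [0.01, 0, -1, 0, 0, 0, 1], [0.01, 0, -1, 0, 0, 0, 1], [0.01, 0, -1, 0, 0, 0, 1], [0.01, 0, -1, 0, 0, 0, 1], [0.01, 0, -1, 0, 0, 0, 1]]}}

```text
time: 47.43
tool_pos: [0.4453, -0.2202, 0.4004]
ee_rot: [3.136, -0.005, 2.814]
ft_force: [0.4, -0.1, -0.4]
finger_gap: 0.999
gripper_force: 0.0
```

Request:
{"fn": "carry_out", "kwargs": {"commands": [[0, 0, -1, 0, 0, -0.5, 1], [0, 0, -1, 0, 0, 0, 1], [0, 0, -0.79, 0, 0, 0, 1], [0, 0, 0, -0.64, -0.46, 0, 1], [0, 0, 0, -0.64, -0.46, 0, 1], [0, 0, 0, -0.64, -0.46, 0, 1], [0, 0, 0, -0.64, -0.46, 0, 1], [0, 0, 0, -0.64, -0.46, 0, 1], [0, 0, 0, -0.64, -0.46, 0, 1], [0, 0, 0, 0, 0, 0, 1], [0, 0, 0, 0, 0, 0, 1]]}}

```text
time: 48.35
tool_pos: [0.5955, -0.338, 0.4156]
ee_rot: [3.133, -0.007, 3.1]
ft_force: [0.0, -0.8, -0.1]
finger_gap: 1.001
gripper_force: 0.0
```

Run:
```python
from h import *
s=st(); go(.594,-.338,.31,np.pi-.04)
w=cam('top')
for d in ctrl.spot_point('top','guard_handle')[:1]: print(np.round(onz(w,d['centre'],.151),4),d['confidence'])
w=cam('scene')
for d in ctrl.spot_point('scene','guard_handle')[:1]: print(np.round(onz(w,d['centre'],.151),4),d['confidence'])
```

```text
48.35 pos [ 0.5955 -0.338   0.4156] rot [ 3.1326 -0.0069  3.1004] gap 1.0010203166160623 F [ 0.  -0.8 -0.1] gf 0.0 q [-0.517  0.643  0.652  1.59   0.005 -0.476]
turn [ 0.09 -0.07 -0.01] shift [ 0.04 -0.    2.64]
[ 0.5927 -0.3323  0.151 ] 0.63
[ 0.5895 -0.3248  0.151 ] 0.89
```

Request:
{"fn": "carry_out", "kwargs": {"commands": [[0.09, -0.07, 0, 0, 0.05, 0.6, 1], [0, 0, 0, 0, 0, 0.7, 1], [0, 0, 0, 0, 0, 0.7, 1], [0, 0, 0, 0, 0, 0.5, 1], [0, 0, 0, 0, 0, 0.1, 1], [0, 0, 0, 0, 0, 0, -1], [0, 0, 0, 0, 0, 0, -1], [0, 0, 0, 0, 0, 0, -1], [0, 0, 0, 0, 0, 0, -1], [0, 0, 0, 0, 0, 0, -1], [0, 0, 0, 0, 0, 0, -1], [0, 0, 0, 0, 0, 0, -1]], "force": 30}}

```text
time: 49.55
tool_pos: [0.5948, -0.3355, 0.3166]
ee_rot: [-3.138, 0.006, 3.1]
ft_force: [-0.4, -0.7, 4.9]
finger_gap: 0.152
gripper_force: 32.4
```

Request:
{"fn": "carry_out", "kwargs": {"commands": [[0, 0, 0, 0, 0, 0, -1], [0, 0, 0, 0, 0.2, 0, -1], [0, 0, 0, 0, 0.4, 0, -1], [0, 0, 0, 0, 0.5, 0, -1]]}}

```text
time: 49.88
tool_pos: [0.5965, -0.2929, 0.3166]
ee_rot: [-3.136, 0.007, 3.098]
ft_force: [0.6, -3.1, 6.7]
finger_gap: 0.15
gripper_force: 32.7
```

Request:
{"fn": "carry_out", "kwargs": {"commands": [[0, 0, 0, 0, 0.5, 0, -1], [0, 0, 0, 0, 0.5, 0, -1], [0, 0, 0, 0, 0.5, 0, -1], [0, 0, 0, 0, 0.5, 0, -1], [0, 0, 0, 0, 0.5, 0, -1], [0, 0, 0, 0, 0.5, 0, -1], [0, 0, 0, 0, 0.5, 0, -1], [0, 0, 0, 0, 0.5, 0, -1], [0, 0, 0, 0, 0.5, 0, -1], [0, 0, 0, 0, 0.3, 0, -1], [0, 0, 0, 0, 0.1, 0, -1], [0, 0, 0, 0, 0, 0, -1]]}}

```text
time: 50.88
tool_pos: [0.605, -0.0939, 0.3165]
ee_rot: [-3.14, 0.008, 3.102]
ft_force: [-1.2, 2.3, 7.9]
finger_gap: 0.152
gripper_force: 32.9
```

Request:
{"fn": "carry_out", "kwargs": {"commands": [[0, 0, 0, 0, 0.1, 0, -1], [0, 0, 0, 0, 0.1, 0, -1], [0, 0, 0, 0, 0, 0, -1]]}}

```text
time: 51.13
tool_pos: [0.6053, -0.0869, 0.3165]
ee_rot: [-3.139, 0.008, 3.101]
ft_force: [-1.0, -0.0, 8.6]
finger_gap: 0.158
gripper_force: 32.9
```

Request:
{"fn": "carry_out", "kwargs": {"commands": [[0, 0, 0, 0, 0.1, 0, -1], [0, 0, 0, 0, 0.1, 0, -1], [0, 0, 0, 0, 0, 0, -1]]}}

```text
time: 51.38
tool_pos: [0.6056, -0.0791, 0.3165]
ee_rot: [-3.139, 0.008, 3.101]
ft_force: [-1.2, 0.6, 6.5]
finger_gap: 0.152
gripper_force: 32.9
```

Request:
{"fn": "carry_out", "kwargs": {"commands": [[0, 0, 0, 0, 0.1, 0, -1], [0, 0, 0, 0, 0.1, 0, -1], [0, 0, 0, 0, 0, 0, -1]]}}

```text
time: 51.63
tool_pos: [0.6058, -0.0747, 0.3165]
ee_rot: [-3.128, 0.008, 3.098]
ft_force: [-1.0, -12.9, 6.8]
finger_gap: 0.154
gripper_force: 32.8
```

Request:
{"fn": "carry_out", "kwargs": {"commands": [[0, 0, 0, 0, 0.1, 0, -1], [0, 0, 0, 0, 0, 0, -1]]}}

```text
time: 51.8
tool_pos: [0.6059, -0.0735, 0.3165]
ee_rot: [-3.121, 0.008, 3.095]
ft_force: [-1.3, -22.3, 6.4]
finger_gap: 0.151
gripper_force: 33.0
```

Request:
{"fn": "carry_out", "kwargs": {"commands": [[0, 0, 0, 0, -0.1, 0, -1], [0, 0, 0, 0, 0, 0, 1], [0, 0, 0, 0, 0, 0, 1], [0, 0, 0, 0, 0, 0, 1], [0, 0, 0, 0, 0, 0, 1], [0, 0, 0, 0, 0, 0, 1], [0, 0, 0, 0, 0, -0.5, 1], [0, 0, 0, 0, 0, -0.9, 1], [0, 0, 0, 0, 0, -0.9, 1], [0, 0, 0, 0, -0.8, 0, -1], [0, 0, 0, 0, -0.9, 0, -1], [0, 0, 0, 0, -0.9, 0, -1]]}}

```text
time: 52.8
tool_pos: [0.6011, -0.1747, 0.4079]
ee_rot: [-3.139, 0.006, 3.104]
ft_force: [0.7, 0.2, -0.6]
finger_gap: 0.603
gripper_force: 0.0
```

Request:
{"fn": "carry_out", "kwargs": {"commands": [[0, 0, 0, 0, -0.9, 0, -1], [0, 0, 0, 0, -0.9, 0, -1], [0, 0, 0, 0, -0.6, 0, -1], [0, 0, 0, 0, 0, 0, -1], [0, 0, 0, 0, 0, 0, -1], [0, 0, 0, 0, 0, 0, -1]]}}

```text
time: 53.3
tool_pos: [0.5969, -0.2705, 0.4065]
ee_rot: [-3.14, 0.003, 3.101]
ft_force: [0.3, -0.2, -0.1]
finger_gap: -0.001
gripper_force: 0.0
```

Run:
```python
from h import *
s=st(); go(.5975,-.2765,.295,np.pi-.04)
for n in ('top','scene','wrist'):
  w=cam(n,'z'+n)
  for k,z in (('start_top',.114),('guard_handle',.151)):
    for d in ctrl.spot_point(n,k)[:1]: print(n,k,np.round(onz(w,d['centre'],z),4),d['confidence'])
```

```text
53.3 pos [ 0.5969 -0.2705  0.4065] rot [-3.1401  0.0034  3.101 ] gap -0.0010750685539405412 F [ 0.3 -0.2 -0.1] gf 0.0 q [-0.425  0.563  0.493  1.496 -0.    -0.385]
turn [-0.01  0.03 -0.01] shift [-0.02 -0.15  2.79]
top start_top [ 0.5862 -0.2742  0.114 ] 0.67
top guard_handle [ 0.6065 -0.0763  0.151 ] 0.6
scene start_top [ 0.5227 -0.075   0.114 ] 0.5
scene guard_handle [ 0.612  -0.0662  0.151 ] 0.89
wrist start_top [ 0.6016 -0.2797  0.114 ] 0.93
wrist guard_handle [ 0.6055 -0.0784  0.151 ] 0.89
```

Run:
```python
import cv2,numpy as np
a=cv2.imread('pics/zwrist.png');b=cv2.imread('pics/zscene.png')[140:290,170:350]
cv2.imwrite('pics/m9.png',np.hstack([cv2.resize(a,(440,275)),cv2.resize(b,(330,275),interpolation=cv2.INTER_CUBIC)]))
```

```text
(no output)
```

View pics/m9.png

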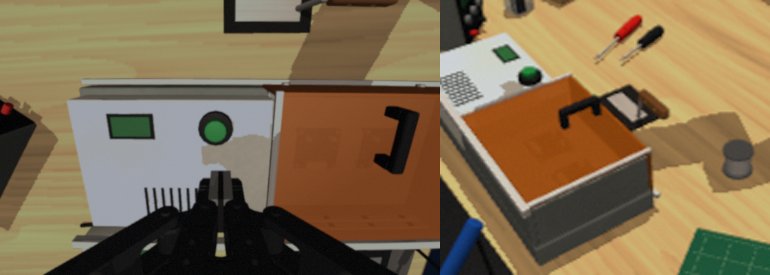

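Request:
{"fn": "carry_out", "kwargs": {"commands": [[0, 0, 0, -0.03, -0.17, 0.6, -1], [0, 0, 0, 0, 0, 0.7, -1], [0, 0, 0, 0, 0, 0.7, -1], [0, 0, 0, 0, 0, 0.5, -1], [0, 0, 0, 0, 0, 0.1, -1], [0, 0, 0, 0, 0, 0, -1], [0, 0, 0, 0, 0, 0, -1]]}}

```text
time: 54.33
tool_pos: [0.5985, -0.2783, 0.3041]
ee_rot: [-3.139, 0.005, 3.101]
ft_force: [0.4, -0.3, 0.1]
finger_gap: -0.003
gripper_force: 0.0
```

The guard is fully shut: it meets the end wall in the right half, with both boards seen through the amber at about (545,135) and (585,150). The button is at (215,128) in the left half, and the spatula is on its rest. Pressing the button.

Request:
{"fn": "carry_out", "kwargs": {"commands": [[0, 0, 0, 0, 0, 0.15, -1], [0, 0, 0, 0, 0, 0.15, -1], [0, 0, 0, 0, 0, 0.1, -1], [0, 0, 0, 0, 0, 0.08, -1], [0, 0, 0, 0, 0, 0.05, -1], [0, 0, 0, 0, 0, 0, -1]]}}

```text
time: 54.83
tool_pos: [0.5985, -0.2783, 0.2824]
ee_rot: [-3.139, 0.006, 3.101]
ft_force: [-0.0, 0.6, 4.7]
finger_gap: 0.0
gripper_force: 2.1
```

Request:
{"fn": "carry_out", "kwargs": {"commands": [[0, 0, 0, 0, 0, 0.05, -1], [0, 0, 0, 0, 0, 0.05, -1], [0, 0, 0, 0, 0, 0, -1]]}}

```text
time: 55.08
tool_pos: [0.5983, -0.2782, 0.2813]
ee_rot: [-3.138, 0.007, 3.101]
ft_force: [-3.7, 1.3, 14.7]
finger_gap: -0.0
gripper_force: 7.4
```

Request:
{"fn": "carry_out", "kwargs": {"commands": [[0, 0, 0, 0, 0, 0.05, -1], [0, 0, 0, 0, 0, 0, -1], [0, 0, 0, 0, 0, 0, -1]]}}

```text
time: 55.33
tool_pos: [0.5981, -0.2782, 0.2812]
ee_rot: [-3.137, 0.008, 3.101]
ft_force: [-7.4, 3.4, 21.7]
finger_gap: 0.002
gripper_force: 10.8
```

Request:
{"fn": "carry_out", "kwargs": {"commands": [[0, 0, 0, 0, 0, -0.2, -1], [0, 0, 0, 0, 0, -0.5, -1], [0, 0, 0, 0, 0, -0.9, -1], [0, 0, 0, 0, 0, -0.9, -1], [0, 0, 0, 0, 0, -0.5, -1], [0, 0, 0, 0, 0, 0, -1], [0, 0, 0, 0, 0, 0, -1], [0, 0, 0, 0, 0, 0, -1]]}}

```text
time: 56.0
tool_pos: [0.5975, -0.2778, 0.3945]
ee_rot: [-3.14, 0.002, 3.1]
ft_force: [0.0, -0.1, -0.3]
finger_gap: -0.002
gripper_force: 0.0
```

Run:
```python
from h import *
s=st()
for n in ('top','scene'):
  w=cam(n); print(n,[np.round(onz(w,d['centre'],.151)[:2],3).tolist() for d in ctrl.spot_point(n,'guard_handle')[:1]])
boards('top')
print(ctrl.sign_off())
```

```text
56.0 pos [ 0.5975 -0.2778  0.3945] rot [-3.1400e+00  2.1000e-03  3.1005e+00] gap -0.0022667582555171454 F [ 0.  -0.1 -0.3] gf 0.0 q [-4.350e-01  5.740e-01  4.800e-01  1.474e+00 -1.000e-03 -3.940e-01]
top [[0.599, -0.073]]
scene [[0.605, -0.06]]
top board 0.87 [275.9 515.4] size 65.4 64.1 ang 47.5 [146 111 110]
top board 0.72 [160.1 311. ] size 62.9 66.0 ang 61.4 [148 115 115]
top board 0.7 [687.8 -90.8] size 296.2 252.8 ang 87.6 [132  77  28]
the job is handed in; nothing more can be done
None
```

I handed the job in at 56 s: both blue boards stand side by side on the curing deck, the spatula is back flat on its rest, the guard is fully shut, and I pressed the start button last, down to its stop.

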